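Slide T-bolts along the bed slot into the vice's ears

TASK

Get the machine vice ready to be bolted down: take the two T-bolts standing on the bench and slide their heads into the middle T-slot of the bed plate, one from each end of the slot, then along it until each bolt stands upright and fully home in the open slot of the vice's ear on that side. Do not shift the vice or knock a bolt over, and leave everything else on the bench and on the bed plate where it is.

Things in the scene. Friction and masses are not known exactly. Their poses are not given: they have to be found in the camera images.
- bed: grey steel T-slot bed plate fixed to the bench, 220 mm (its x) by 380 mm (its y), 45 mm high, yaw within 0.15 rad. Origin: centre of its underside, on the bench. Three T-slots run its whole length along its y, open at both ends, at its x = -70, 0 and +70 mm; only the middle one is used
- slot_left (a point): centre of the middle T-slot's mouth at the plate's +y end, at the plate's top (45 mm). The slot is 16 mm wide between its lips (33 to 45 mm above the bench); below them it is 28 mm wide and 12.5 mm high, its floor 20.5 mm above the bench
- slot_right (a point): the same at the plate's -y end
- vice: blue machine vice, 8 kg, loose on the plate, square to it, origin (centre of underside) over the middle slot within 40 mm of its mid-length; axes as the plate's. Body x -130 to 130, y -50 to 50 mm, 40 mm high; jaws x -75 to 90 mm, 105 mm high; a drilled plate held upright in them, y -30 to 30 mm, is 165 mm high (heights above the bed plate). Screw and handle reach x = -175 mm, 135 mm high
- ear_left (a point): fully-home point of the +y ear, level with the vice's underside: the axis of a bolt whose shank touches the closed end of the ear's slot. Ear: 56 mm in x, 16 mm thick, y 50 to 92 mm; its slot, 16 mm wide with a flared mouth, opens outwards in line with the T-slot. The vice's tall side is 20 mm from this point: near it the gripper must lean away from the vice, 25 to 45 degrees
- ear_right (a point): the same on the -y ear (y -50 to -92 mm)
- bolt_a: T-bolt, 76 mm long, about 0.1 kg: dark square head 24 by 24 by 9 mm, round yellow-plated threaded shank 12 mm in diameter. Starts upright on its head on the bench, any yaw. Origin: centre of the head's underside; z along the shank, x and y square to the head's sides. Either bolt may go to either ear. In the T-slot its shank stands 52 mm above the plate, 36 mm above the ear
- bolt_b: the second T-bolt, the same as bolt_a
- jack: small steel screw jack, a bystander, 44 mm in diameter, 62 mm high, standing on the bench where a bolt might; origin: centre of its underside
- vblock: steel V-block, a bystander, 50 by 46 by 40 mm, standing on the bench where a bolt might; origin: centre of its underside
- stepblock: dark stepped clamping block, a bystander, 30 by 60 by 36 mm, on the bed plate's top near its far left corner; origin: centre of its underside
- block: drilled aluminium block, a bystander, 25 by 50 by 38 mm, on the bed plate's top near its near right corner; origin: centre of its underside
- screwdriver: red-handled screwdriver, a bystander, 200 mm long, lying on the bench between the robot and the bed plate; origin: on the bench, near the middle of its length
- spanner: steel spanner, a bystander, 170 mm long, lying on the bench between the robot and the bed plate, left of the vice's handle; origin: on the bench, near the middle of its length
- oilcan: yellow can, a bystander, 54 mm in diameter, 130 mm high, standing beyond the bed plate on the right; origin: centre of its underside
Mind the look-alikes: they are no part of the job. Leave any blue look-alike of the bolt_b alone.

How it is judged:
By the outcome, as a careful person would: the job done as asked, in the order asked, and still so for the second after the job is handed in, with the robot touching nothing.
It also fails if it takes over 72 s, if anything falls off the work surface, if the arm or the gripper's body presses on something with over 40 N, if the wrist force passes 120 N, or if a joint passes its speed limit or range.

ROBOT

A 7-joint arm with a two-finger parallel gripper is mounted at the origin on the work surface. World frame = base frame: x ahead of the robot, y to its left, z up, the work surface at z = 0. Lengths are in m, angles in rad, forces in N, time in s.
With the tool pointing down it reaches from about 0.4 to 0.9 m from the base axis. Payload 5.5 kg.
Tool frame: the origin (TCP) lies midway between the tips of the shut fingers; the grasp point (between the pads) lies 19 mm behind it; z points along the fingers, y is the line along which they close (so a half turn about z gives the same grasp; the last joint's range is limited). The gripper opens to 92 mm and grips with 3 to 60 N. Pads are 19 mm wide; open, the fingers measure 130 mm over their backs; the gripper's body (75 mm by 190 mm) begins 47 mm behind the grasp point.
Start: joints at [-0.954, 0.501, -0.427, 1.55, 0.221, 1.138, -0.21], TCP at [0.225, 0.61, 0.227] pointing down, gripper open.
Joint ranges: [-2.88, 2.88], [-0.31, 2.03], [-1.54, 1.56], [0.2, 2.42], [-1.41, 4.55], [0.19, 2.02], [-2.57, 2.57]. Speed limits (rad/s): [2.57, 2.57, 3.14, 3.14, 3.14, 3.14, 3.14].

INTERFACE

Orientations are given as [roll, pitch, yaw] about the fixed x, y, z axes, in that order (R = Rz(yaw) Ry(pitch) Rx(roll)).
In Python, from plant import sensors, vision, ticket gives the robot as it stands.
- The arm moves only by the tool arm_command, never from a script. Its argument "increments" is a list of rows, each a list of 4 numbers: the shift along the tool's x, y, z as a fraction of full scale, then the turn about the tool's z as a fraction of full scale. In form: [[x, y, z, turn], ...]. A call has 1 to 8 rows; each row shifts and turns the commanded pose from where the row before left it, along the tool's axes as they then stand; what a row does not reach is not made up. Full scale, the value 1, is 0.04 m for a shift and 0.08 rad for a turn. A row lasts 1/12 s, in which the tool goes at most 41.7 mm and 7.16 degrees, less where a joint would pass 70% of its speed; a pose out of reach is approached as far as the arm can. A call with a number of a shift or a turn outside -1 to 1 is refused whole. A call with a gripper value outside its range is refused whole. "hand" is the opening, from -1 (shut) to 1 (fully open), set as the call begins (left out, the last holds). The fingers move at their own pace and stop on an object; the grip force is fixed at half the most. Time passes only in rows, so rows that do not move let the fingers close. It gives the time, the measured TCP pose, the force, the opening and the grip force at its end, in the units of the state.
- sensors.get_state(): the state, without advancing time (a new reading comes with each control period).
- vision.get_image(name): name is "scene" or "top" or "wrist"; returns (picture, depth): 384x512x3 uint8, blue, green, red; 384x512 float32, m along the optical axis (not along the pixel's ray), 0 where there is no reading.
- vision.camera_params(name): a dict with "vfov" (degrees; the focal length in pixels is half the picture's height over the tangent of half this angle, whatever the lens; pixels are square), "cx", "cy" (the principal point, pixels), "dist_coeffs" ([k1, k2, p1, p2, k3] as OpenCV has them; the pictures are not rectified), "R" (3x3) and "t" (3): a world point X has camera coordinates R X + t; the wrist camera has in their place "hand_eye" (4x4, takes a point from camera to tool coordinates, whose origin is the TCP and whose axes are the flange's). Camera axes: x right, y down, z forward; pixel columns grow to the right and rows downward; lengths in m; the calibration is good to about 2 mm. A picture is of the moment at which its call begins: read the wrist's pose just before it. camera_params takes no time and is no camera call.
- ticket.sign_off(): hands the job in; it is judged then, once.
Trained networks look in the newest picture that a camera, given by its name, has taken for a name from the list of things; names that differ only in an ending like _2 or _b are one class to them, and where a whole thing is asked for, a point or a joint stands for the part that bears it (a point fixed in the world has none). Each returns a list of dicts, best first, with "score" (0 to 1); they miss things now and then, are a little off and sometimes report something else, mostly with a low value. They report only what shows in the picture. A call takes as long as a camera call. They do not tell look-alikes from the thing itself.
- vision.boxes_of(label, camera): "at" ([column, row] in pixels, amid what is visible of it).
- vision.trace(label, camera): "pixels" (384x512 bool, what is visible of it) and "at" ([column, row] in pixels, amid what is visible of it).
The state is a dict: "time_s": time; "joint_positions": joint angles; "joint_velocities": joint speeds; "tau": joint torques, N m; "tcp_pos": TCP position; "orientation": TCP orientation; "force": force on the tool from outside, world axes, zero at the start; "moment": the same for the moment, N m; "gripper_width": finger opening in m; "finger_force": force on a finger pad.
Only numpy, scipy, OpenCV 4.12 (cv2) and the standard library are available. Lean on these libraries where they do the work, as an engineer would, in place of code of your own. Each camera call takes 0.05 s, during which the arm holds its last target. There are 200 camera calls.

## Working session

There is one attempt and no reset: what is moved stays moved. The work goes in short steps, Python scripts to look and compute and a tool call to move; the robot and the scene stay as the last step left them, time stands still between calls to the robot, and variables do not carry over. Pictures are saved under pics/ and viewed, at most 10 in all, crops included, and the job is handed in when it is done.

Besides the shell and the picture viewer there is one more tool, called after "Call:" as name(argument=value, ...), one argument or row to a line, values as JSON. arm_command: Moves the arm, as the interface text tells. Shift numbers are shares of 0.04 m and turn numbers shares of 0.08 rad, none past 1 either way. Its arguments: {"type":"object","properties":{"increments":{"type":"array"},"hand":{"type":"number"}},"required":["increments"]}

```bash
mkdir -p pics; ls
cat > h.py <<'E'
import numpy as np, cv2
from scipy.spatial.transform import Rotation as Ro
from plant import sensors, vision, ticket
def K(p):
    f=192/np.tan(np.radians(p['vfov'])/2); return np.array([[f,0,p['cx']],[0,f,p['cy']],[0,0,1.]])
def pose(cam,s=None):
    """camera-to-world R,t"""
    p=vision.camera_params(cam)
    if cam!='wrist':
        R=np.array(p['R']);t=np.array(p['t']); return R.T,-R.T@t
    s=s or sensors.get_state(); H=np.array(p['hand_eye'])
    Rt=Ro.from_euler('xyz',s['orientation']).as_matrix()
    return Rt@H[:3,:3], Rt@H[:3,3]+np.array(s['tcp_pos'])
def rays(cam,px,s=None):
    p=vision.camera_params(cam); n=cv2.undistortPoints(np.array(px,float).reshape(-1,1,2),K(p),np.array(p['dist_coeffs'],float)).reshape(-1,2)
    R,t=pose(cam,s); return np.c_[n,np.ones(len(n))],R,t
def at_z(cam,px,z,s=None):
    n,R,t=rays(cam,px,s); d=n@R.T; return t+d*((z-t[2])/d[:,2])[:,None]
def at_depth(cam,px,D,s=None):
    n,R,t=rays(cam,px,s); return (n*np.array(D)[:,None])@R.T+t
def proj(cam,X,s=None):
    p=vision.camera_params(cam); R,t=pose(cam,s); c=(np.array(X,float).reshape(-1,3)-t)@R
    return cv2.projectPoints(c,np.zeros(3),np.zeros(3),K(p),np.array(p['dist_coeffs'],float))[0].reshape(-1,2)
E
python3 - <<'E'
from h import *
np.set_printoptions(precision=4,suppress=True)
s=sensors.get_state(); print(s)
for c in ['scene','top','wrist']:
    im,d=vision.get_image(c); cv2.imwrite(f'pics/{c}0.png',im); np.save(f'{c}0.npy',d)
    R,t=pose(c); print(c,t,R[:,2],vision.camera_params(c)['vfov'])
    if c!='wrist':
        for l in ['bolt_a','slot_left','slot_right','ear_left','ear_right','vice','bed','jack','vblock']:
            for b in vision.boxes_of(l,c)[:4]:
                u,v=b['at']; D=d[int(round(v)),int(round(u))]
                print(l,round(b['score'],2),np.round([u,v],1),at_depth(c,[[u,v]],[D])[0])
E
```

```text
pics
{'time_s': 0.0, 'joint_positions': array([-0.9538,  0.5018, -0.4268,  1.5514,  0.2208,  1.1383, -0.2103]), 'joint_velocities': array([-0.0003,  0.0011,  0.0026, -0.0015, -0.0011, -0.0009,  0.0011]), 'tau': array([  0.0003, -56.6599,  -5.8164, -27.9104,  -0.0687,   0.0307,
         0.0002]), 'tcp_pos': array([0.225 , 0.6091, 0.2257]), 'orientation': array([-3.1396, -0.    ,  2.7879]), 'force': array([-0.0569,  0.0684,  0.2702]), 'moment': array([ 0.0072, -0.0762, -0.0399]), 'finger_force': 0.0, 'gripper_width': 0.09173721305965502}
scene [ 0.9596 -0.5708  0.8901] [-0.3733  0.5314 -0.7604] 47.362967184930625
bolt_a 0.79 [171.  309.1] [ 0.5875 -0.3462  0.037 ]
bolt_a 0.7 [298.6 112.7] [0.47   0.3779 0.013 ]
bolt_a 0.57 [279.7 118.8] [0.4436 0.3087 0.0242]
bolt_a 0.31 [314.2 181.5] [0.6672 0.1154 0.0611]
slot_left 0.67 [238.7 242.1] [ 0.6087 -0.1309  0.043 ]
slot_left 0.39 [184.3 226.5] [ 0.4985 -0.1873  0.0829]
slot_right 0.94 [238.7 243.1] [ 0.6096 -0.1322  0.0413]
ear_left 0.79 [253.4 196.4] [ 0.6102 -0.072   0.151 ]
ear_left 0.23 [280.6 116. ] [ 0.422   0.3503 -0.004 ]
ear_right
[... 500 characters left out ...]
 0.2563 0.009 ]
bolt_a 0.63 [133.7 253.1] [0.4335 0.3052 0.0335]
bolt_a 0.62 [107.  243.4] [0.4628 0.3687 0.0245]
bolt_a 0.54 [405.3 162.2] [ 0.582  -0.3545  0.0117]
slot_left 0.65 [347.  204.7] [ 0.4838 -0.1789  0.0811]
slot_left 0.64 [248.8 175.9] [0.5767 0.0277 0.0616]
slot_right 0.97 [246.1 174.1] [0.5867 0.0335 0.0417]
ear_left 0.64 [280.4 172.2] [ 0.5555 -0.0372  0.1482]
ear_right 0.62 [280.4 175.3] [ 0.5492 -0.0365  0.1476]
vice 0.83 [275. 173.] [ 0.554  -0.0258  0.1522]
bed 0.85 [246.9 176. ] [0.5868 0.0321 0.0228]
jack 0.82 [122.4 190.4] [0.5828 0.3272 0.0285]
vblock 0.74 [415.4 220.5] [ 0.4386 -0.3502  0.0142]
wrist [0.1599 0.6338 0.3844] [ 0.2407 -0.0887 -0.9665] 66.28211194785106
```

View pics/top0.png

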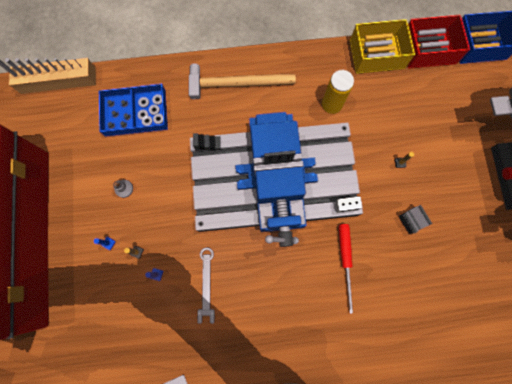

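View pics/scene0.png

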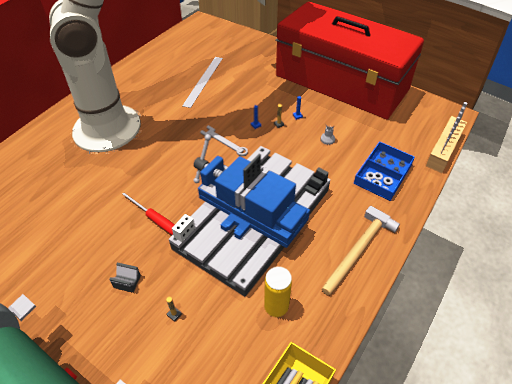

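Yellow bolts show at top (405,160) and (133,250), and in the scene view at (171,309) and (279,118). The blue look-alikes, to be left alone, are at top (105,242) and (157,274). The jack is at (122,188) and the V-block at (415,219). Next I check the two choices in one close crop and get a rough fit of the bed and bolts.

Run:
```python
from h import *
np.set_printoptions(precision=4,suppress=True)
im=cv2.imread('pics/top0.png'); d=np.load('top0.npy')
a=cv2.resize(im[225:295,90:180],None,fx=4.4,fy=4.4,interpolation=cv2.INTER_CUBIC); b=cv2.resize(im[130:200,360:450],None,fx=4.4,fy=4.4,interpolation=cv2.INTER_CUBIC)
cv2.imwrite('pics/crop1.png',np.hstack([a,b]))
def cloud(c):
    d=np.load(c+'0.npy'); v,u=np.mgrid[:384,:512]; px=np.c_[u.ravel(),v.ravel()]
    return at_depth(c,px,d.ravel()),cv2.imread(f'pics/{c}0.png').reshape(-1,3),px
for c in ['top','scene']:
    P,C,px=cloud(c)
    hsv=cv2.cvtColor(C.reshape(1,-1,3),cv2.COLOR_BGR2HSV)[0]
    # bolts: points 10..90mm high near the guess
    for g in [(.435,.305),(.585,-.35)]:
        m=(np.hypot(P[:,0]-g[0],P[:,1]-g[1])<.035)&(P[:,2]>.015)&(P[:,2]<.09)
        hi=m&(P[:,2]>.05); print(c,'bolt',g,m.sum(),np.median(P[m],0),'top',hi.sum(),np.median(P[hi],0) if hi.any() else '',P[m][:,2].max() if m.any() else '')
    m=(abs(P[:,2]-.045)<.006)&(hsv[:,1]<70)&(abs(P[:,0]-.57)<.25)&(abs(P[:,1])<.26)
    q=P[m][:,:2]; r=cv2.minAreaRect(q.astype(np.float32)); print('bed',m.sum(),r,np.median(P[m][:,2]))
    m=(hsv[:,0]>100)&(hsv[:,0]<125)&(hsv[:,1]>150)&(abs(P[:,0]-.57)<.2)&(abs(P[:,1])<.2)&(P[:,2]>.05)
    for lo,hi in [(.05,.07),(.075,.09),(.14,.16)]:
        k=m&(P[:,2]>lo)&(P[:,2]<hi); print(lo,k.sum(),P[k].min(0) if k.any() else '',P[k].max(0) if k.any() else '')
```

```text
top bolt (0.435, 0.305) 71 [0.4368 0.3043 0.0637] top 47 [0.4369 0.3056 0.0726] 0.07662311818388967
top bolt (0.585, -0.35) 86 [ 0.5829 -0.3413  0.0567] top 51 [ 0.5833 -0.3426  0.0708] 0.07878182586187843
bed 7244 ((0.5684093236923218, -0.03080354630947113), (0.3789489269256592, 0.24001087248325348), 89.51329803466797) 0.04460477041083333
0.05 620 [ 0.4482 -0.1256  0.0519] [0.6567 0.1324 0.0695]
0.075 128 [ 0.4478 -0.0833  0.0752] [0.7052 0.0146 0.0895]
0.14 2770 [ 0.5047 -0.0842  0.1401] [0.6662 0.014  0.1542]
scene bolt (0.435, 0.305) 70 [0.4411 0.3055 0.0505] top 36 [0.4411 0.3049 0.0651] 0.07661414789919085
scene bolt (0.585, -0.35) 97 [ 0.5888 -0.3434  0.0544] top 54 [ 0.5881 -0.3427  0.07  ] 0.07567022943756485
bed 4532 ((0.5789586305618286, -0.028577402234077454), (0.38333821296691895, 0.25737613439559937), 89.15802764892578) 0.043443313959271035
0.05 854 [ 0.4518 -0.1262  0.0501] [0.7094 0.0143 0.07  ]
0.075 515 [ 0.4502 -0.1974  0.075 ] [0.7091 0.0161 0.0899]
0.14 1814 [ 0.5059 -0.0858  0.14  ] [0.6667 0.0152 0.1528]
```

View pics/crop1.png

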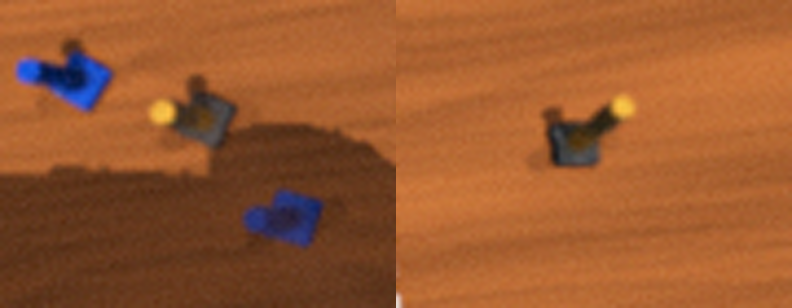

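```bash
cat >> h.py <<'E'
def plan(x,y,z,yaw=None,n=None,s=None,quiet=False):
    """rows taking the tool (pointing down) from its measured pose to x,y,z,yaw: all turn first folded evenly with the shift"""
    s=s or sensors.get_state(); p=np.array(s['tcp_pos']); w=s['orientation'][2]
    dy=0 if yaw is None else (yaw-w+np.pi)%(2*np.pi)-np.pi
    D=np.array([x,y,z])-p
    nt=int(np.ceil(abs(dy)/.08-1e-3)); N=n or max(nt,int(np.ceil(np.linalg.norm(D)/.039)),1)
    rows=[]
    for i in range(N):
        a=w+dy*i/N; ax=np.array([np.cos(a),np.sin(a),0]); ay=np.array([np.sin(a),-np.cos(a),0]); d=D/N
        rows.append([round(float(v),3) for v in (d@ax/.04,d@ay/.04,-d[2]/.04,-dy/N/.08)])
    for r in rows: print(r,end=', ')
    print(N)
E
python3 - <<'E'
from h import *
print(vision.camera_params('wrist')['hand_eye'])
plan(.437,.305,.2257,np.pi/2)
E
```

```text
[[ 7.99522148e-05 -9.66515282e-01 -2.56609049e-01  6.95094178e-02]
 [ 9.99999988e-01  4.22884618e-05  1.52293028e-04 -8.34496067e-05]
 [-1.36341937e-04 -2.56609058e-01  9.66515273e-01 -1.57637809e-01]
 [ 0.00000000e+00  0.00000000e+00  0.00000000e+00  1.00000000e+00]]
[-0.475, -0.332, 0.002, 0.951], [-0.499, -0.295, 0.002, 0.951], [-0.52, -0.256, 0.002, 0.951], [-0.538, -0.216, 0.002, 0.951], [-0.553, -0.174, 0.002, 0.951], [-0.565, -0.132, 0.002, 0.951], [-0.573, -0.089, 0.002, 0.951], [-0.578, -0.045, 0.002, 0.951], [-0.58, -0.001, 0.002, 0.951], [-0.578, 0.043, 0.002, 0.951], [-0.573, 0.087, 0.002, 0.951], [-0.565, 0.131, 0.002, 0.951], [-0.553, 0.173, 0.002, 0.951], [-0.539, 0.215, 0.002, 0.951], [-0.521, 0.255, 0.002, 0.951], [-0.5, 0.294, 0.002, 0.951], 16
```

Call:
arm_command(
  increments=[
    [-0.48,-0.33,0,0.95],
    [-0.5,-0.3,0,0.95],
    [-0.52,-0.26,0,0.95],
    [-0.54,-0.22,0,0.95],
    [-0.55,-0.17,0,0.95],
    [-0.57,-0.13,0,0.95],
    [-0.57,-0.09,0,0.95],
    [-0.58,-0.05,0,0.95],
  ],
)

```text
time_s: 1.72
tcp_pos: [0.3316, 0.456, 0.2269]
orientation: [3.141, -0.0, 2.176]
force: [0.1, -0.1, -0.8]
gripper_width: 0.0915
finger_force: 0.0
```

Call:
arm_command(
  increments=[
    [-0.58,0,0,0.95],
    [-0.58,0.04,0,0.95],
    [-0.57,0.09,0,0.95],
    [-0.57,0.13,0,0.95],
    [-0.55,0.17,0,0.95],
    [-0.54,0.22,0,0.95],
    [-0.52,0.26,0,0.95],
    [-0.5,0.29,0,0.95],
  ],
)

```text
time_s: 2.38
tcp_pos: [0.4379, 0.3037, 0.227]
orientation: [3.141, -0.0, 1.568]
force: [0.1, 0.5, -0.5]
gripper_width: 0.0919
finger_force: 0.0
```

Call:
arm_command(
  increments=[
    [0,0,0,0],
    [0,0,0,0],
    [0,0,0,0],
  ],
)

```text
time_s: 2.63
tcp_pos: [0.4369, 0.3052, 0.2268]
orientation: [-3.141, -0.001, 1.573]
force: [0.2, 0.3, -1.1]
gripper_width: 0.0919
finger_force: 0.0
```

```bash
cat > look.py <<'E'
import sys
from h import *
np.set_printoptions(precision=4,suppress=True)
n=sys.argv[1]; s=sensors.get_state(); im,d=vision.get_image('wrist'); cv2.imwrite(f'pics/{n}.png',im); np.savez(n+'.npz',im=im,d=d,p=s['tcp_pos'],o=s['orientation'])
print(s['time_s'],s['tcp_pos'],s['orientation'],'q',s['joint_positions'],'F',s['force'])
v,u=np.mgrid[:384,:512]; P=at_depth('wrist',np.c_[u.ravel(),v.ravel()],d.ravel(),s); P[d.ravel()==0]=9
for g in sys.argv[2:]:
    g=[float(x) for x in g.split(',')]
    r=np.hypot(P[:,0]-g[0],P[:,1]-g[1])
    hi=(r<.03)&(P[:,2]>.066)&(P[:,2]<.085); print('top',hi.sum(),P[hi].mean(0) if hi.any() else '')
    for _ in range(3): hi=(np.hypot(*(P[:,:2]-P[hi][:,:2].mean(0)).T)<.01)&(P[:,2]>.066)&(P[:,2]<.085)
    c=P[hi].mean(0)
    print('refined',hi.sum(),c,'max',P[hi][:,2].max())
    m=(r<.03)&(P[:,2]>.006)&(P[:,2]<.0115); rc=cv2.minAreaRect(P[m][:,:2].astype(np.float32)); print('head',m.sum(),rc)
E
python3 look.py w1 .437,.305
```

```text
2.6333 [0.4369 0.3052 0.2268] [-3.1414 -0.0007  1.573 ] q [-0.5789  0.2626 -0.0953  1.8545  0.0282  1.0256 -0.6834] F [ 0.183   0.316  -1.0545]
top 108 [0.4376 0.3105 0.0747]
refined 108 [0.4376 0.3105 0.0747] max 0.07685528996337865
head 212 ((0.43778738379478455, 0.3095807433128357), (0.02394356206059456, 0.023868868127465248), 62.13328170776367)
```

View pics/w1.png

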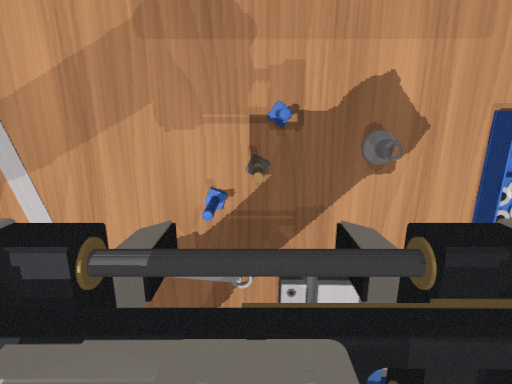

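The left bolt is in the wrist view at (259,166), with the blue ones at (280,113) and (213,203). Depth gives a 24 mm square head at 62° and the shank top at 75 mm, as expected. I'll grip it high, at TCP z of about 0.065 and 5 mm off-centre outward, so the gripper body passes over the jaws.

Run:
```python
from h import *
plan(.4400,.3144,.15,1.084,n=8)
```

```text
[0.027, 0.011, 0.24, 0.766], [0.028, 0.009, 0.24, 0.766], [0.028, 0.007, 0.24, 0.766], [0.029, 0.006, 0.24, 0.766], [0.029, 0.004, 0.24, 0.766], [0.029, 0.002, 0.24, 0.766], [0.029, 0.0, 0.24, 0.766], [0.029, -0.001, 0.24, 0.766], 8
```

Call:
arm_command(
  increments=[
    [0.03,0.01,0.24,0.77],
    [0.03,0.01,0.24,0.77],
    [0.03,0.01,0.24,0.77],
    [0.03,0.005,0.24,0.77],
    [0.03,0.005,0.24,0.77],
    [0.03,0,0.24,0.76],
    [0.03,0,0.24,0.76],
    [0.03,0,0.24,0.76],
  ],
  hand=-0.13,
)

```text
time_s: 3.35
tcp_pos: [0.4399, 0.3153, 0.1495]
orientation: [-3.141, -0.0, 1.082]
force: [0.0, -0.2, -1.0]
gripper_width: 0.0437
finger_force: 0.0
```

Call:
arm_command(
  increments=[
    [0,0,0,0],
    [0,0,0,0],
  ],
)

```text
time_s: 3.52
tcp_pos: [0.4397, 0.3147, 0.1495]
orientation: [-3.141, 0.001, 1.086]
force: [0.2, -1.0, -0.2]
gripper_width: 0.0402
finger_force: 0.0
```

```bash
python3 look.py w2 .4378,.310; python3 -c "
from h import *
plan(.4400,.3144,.065,1.084,n=6)"
```

```text
3.5167 [0.4397 0.3147 0.1495] [-3.1406  0.001   1.0857] q [-0.6594  0.3684 -0.0135  1.9072  0.0057  0.8673 -1.1607] F [ 0.2252 -0.9693 -0.1713]
top 192 [0.4384 0.3108 0.0745]
refined 192 [0.4384 0.3108 0.0745] max 0.07703130754989135
head 347 ((0.4377247393131256, 0.309683620929718), (0.02412571758031845, 0.023326808586716652), 61.83150100708008)
[-0.001, -0.001, 0.355, 0.003], [-0.001, -0.001, 0.355, 0.003], [-0.001, -0.001, 0.355, 0.003], [-0.001, -0.001, 0.355, 0.003], [-0.001, -0.001, 0.355, 0.003], [-0.001, -0.001, 0.355, 0.003], 6
```

View pics/w2.png

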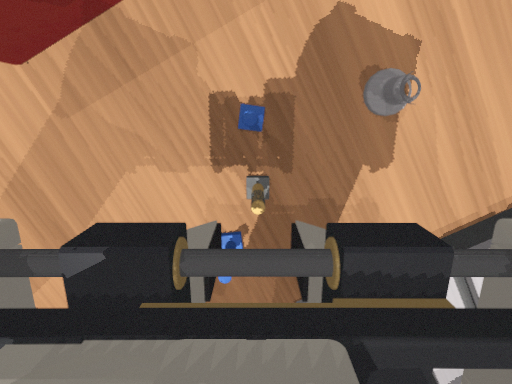

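The yellow bolt is between the fingers at (258,200), with its head square to the tool and the measurement unchanged. I descend and grip.

Call:
arm_command(
  increments=[
    [0,0,0.36,0],
    [0,0,0.36,0],
    [0,0,0.35,0],
    [0,0,0.35,0],
    [0,0,0.35,0],
    [0,0,0.35,0],
    [0,0,0,0],
  ],
)

```text
time_s: 4.15
tcp_pos: [0.4395, 0.3132, 0.0635]
orientation: [-3.14, 0.003, 1.084]
force: [-0.9, -0.6, 0.1]
gripper_width: 0.0399
finger_force: 0.0
```

Call:
arm_command(
  increments=[
    [0,0,0,0],
    [0,0,0,0],
    [0,0,0,0],
    [0,0,0,0],
    [0,0,0,0],
    [0,0,0,0],
  ],
  hand=-1,
)

```text
time_s: 4.65
tcp_pos: [0.4414, 0.3142, 0.0659]
orientation: [3.141, -0.001, 1.082]
force: [0.3, -0.0, 4.1]
gripper_width: 0.0107
finger_force: 30.0
```

Call:
arm_command(
  increments=[
    [0,0,-0.5,0],
    [0,0,-1,0],
    [0,0,-1,0],
    [0,0,-1,0],
    [0,0,-0.5,0],
    [0,0,0,0],
  ],
)

```text
time_s: 5.15
tcp_pos: [0.4437, 0.3159, 0.231]
orientation: [3.137, -0.009, 1.081]
force: [0.3, 1.1, -1.3]
gripper_width: 0.0107
finger_force: 30.0
```

```bash
python3 -c "
from h import *
plan(.575,.20,.231,1.571,n=8)"
```

```text
[-0.127, 0.532, 0.0, -0.765], [-0.159, 0.524, 0.0, -0.765], [-0.191, 0.513, 0.0, -0.765], [-0.222, 0.5, 0.0, -0.765], [-0.252, 0.486, 0.0, -0.765], [-0.281, 0.469, 0.0, -0.765], [-0.309, 0.451, 0.0, -0.765], [-0.336, 0.432, 0.0, -0.765], 8
```

Call:
arm_command(
  increments=[
    [-0.13,0.53,0,-0.77],
    [-0.16,0.52,0,-0.77],
    [-0.19,0.51,0,-0.77],
    [-0.22,0.5,0,-0.77],
    [-0.25,0.49,0,-0.76],
    [-0.28,0.47,0,-0.76],
    [-0.31,0.45,0,-0.76],
    [-0.34,0.43,0,-0.76],
  ],
)

```text
time_s: 5.82
tcp_pos: [0.5717, 0.1969, 0.2234]
orientation: [-3.139, 0.001, 1.574]
force: [0.4, 0.3, -0.8]
gripper_width: 0.0105
finger_force: 30.0
```

Call:
arm_command(
  increments=[
    [0,0,0,0],
    [0,0,0,0],
    [0,0,0,0],
  ],
)

```text
time_s: 6.07
tcp_pos: [0.5708, 0.1982, 0.2238]
orientation: [-3.139, 0.0, 1.57]
force: [-0.5, 0.3, -0.9]
gripper_width: 0.0106
finger_force: 30.0
```

```bash
python3 look.py w3
python3 - <<'E'
from h import *
for l in ['slot_left','ear_left','bolt_a']:
    for b in vision.boxes_of(l,'wrist')[:2]: print(l,b['score'],b['at'],at_z('wrist',[b['at']],.045))
E
```

```text
6.0667 [0.5708 0.1982 0.2238] [-3.139   0.0002  1.5705] q [-0.3681  0.3898 -0.013   1.6835  0.0047  1.0707 -0.3827] F [-0.5098  0.2747 -0.8594]
slot_left 0.74 [269.8, 213.5] [[0.58671737 0.15337066 0.045     ]]
ear_left 0.67 [248.1, 292.8] [[0.56028141 0.04447223 0.045     ]]
bolt_a 0.85 [162.6, 15.6] [[0.47486556 0.36581322 0.045     ]]
bolt_a 0.79 [95.4, 112.8] [[0.39300512 0.27003498 0.045     ]]
```

View pics/w3.png

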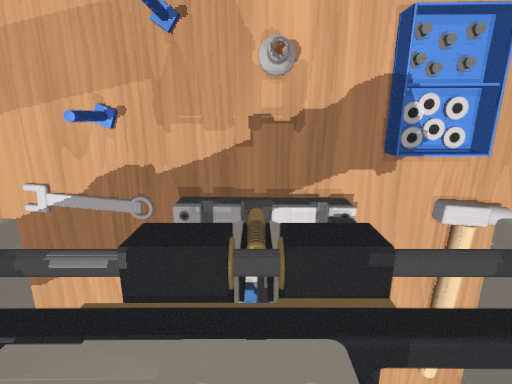

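Call:
arm_command(
  increments=[
    [-0.3,0,-0.6,0],
    [-0.5,0,-0.6,0],
    [-0.5,0,-0.6,0],
    [-0.6,0,-0.5,0],
    [-0.7,0,-0.3,0],
    [-0.6,0,0,0],
    [-0.4,0,0,0],
    [0,0,0,0],
  ],
)

```text
time_s: 6.93
tcp_pos: [0.572, 0.0492, 0.3299]
orientation: [3.14, 0.002, 1.565]
force: [0.4, 0.4, -1.0]
gripper_width: 0.0101
finger_force: 30.0
```

Call:
arm_command(
  increments=[
    [0,0,0,0],
    [0,0,0,0],
  ],
)

```text
time_s: 7.1
tcp_pos: [0.5717, 0.0558, 0.329]
orientation: [-3.141, -0.001, 1.573]
force: [-0.2, 0.7, -0.9]
gripper_width: 0.0107
finger_force: 30.0
```

```bash
python3 look.py w4
python3 - <<'E'
from h import *
for l in ['slot_left','ear_left','bolt_a']:
    for b in vision.boxes_of(l,'wrist')[:2]: print(l,b['score'],b['at'],at_z('wrist',[b['at']],.045))
E
```

```text
7.1 [0.5717 0.0558 0.329 ] [-3.1413 -0.0011  1.5728] q [-0.1888  0.2502  0.0555  1.6315 -0.0156  1.2603 -0.1282] F [-0.219   0.7122 -0.882 ]
slot_left 0.69 [250.5, 142.2] [[0.56297225 0.08650003 0.045     ]]
ear_left 0.97 [256.5, 196.9] [[0.57220723 0.00194964 0.045     ]]
bolt_a 0.93 [122.8, 9.3] [[0.39400088 0.25945506 0.045     ]]
bolt_a 0.77 [253.1, 216.7] [[ 0.56695907 -0.03103105  0.045     ]]
```

View pics/w4.png

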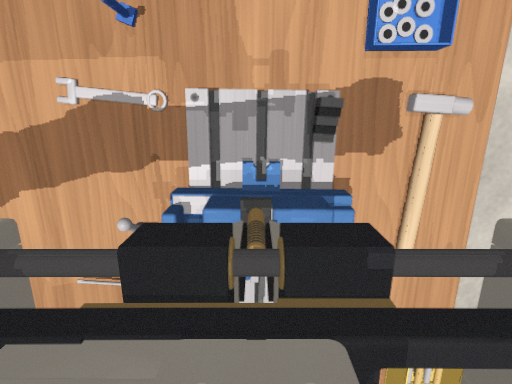

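```bash
cat > bed.py <<'E'
import sys
from h import *
np.set_printoptions(precision=4,suppress=True)
f=np.load(sys.argv[1]+'.npz'); s=dict(tcp_pos=f['p'],orientation=f['o']); im=f['im']; r0,r1,c0,c1=map(int,sys.argv[2:6])
g=cv2.cvtColor(im,cv2.COLOR_BGR2GRAY).astype(float)
L=[];Rr=[]
for r in range(r0,r1):
    row=g[r,c0:c1]; D=np.diff(row); i=D[:len(D)].argmin(); j=i+D[i:i+20].argmax()
    def sub(a,k):
        w=np.abs(a[max(0,k-2):k+3]); return (w*np.arange(max(0,k-2),max(0,k-2)+len(w))).sum()/w.sum()
    L.append([c0+sub(np.minimum(D,0),i)+.5,r]); Rr.append([c0+sub(np.maximum(D,0),j)+.5,r])
A=at_z('wrist',L,.045,s);B=at_z('wrist',Rr,.045,s); M=(A+B)/2; w=np.linalg.norm(A-B,axis=1)
ok=abs(w-.016)<.004; print('n',ok.sum(),'width',np.median(w))
k=np.polyfit(M[ok][:,1],M[ok][:,0],1); 
for _ in range(3):
    e=abs(np.polyval(k,M[:,1])-M[:,0]); q=ok&(e<.0015); k=np.polyfit(M[q][:,1],M[q][:,0],1)
print('x = %.4f + %.4f*y'%(k[1],k[0]),'n',q.sum(),'std',(np.polyval(k,M[q][:,1])-M[q][:,0]).std(),'y range',M[q][:,1].min(),M[q][:,1].max())
E
python3 bed.py w4 95 155 247 280
python3 - <<'E'
from h import *
np.set_printoptions(precision=4,suppress=True,linewidth=200)
f=np.load('w4.npz'); s=dict(tcp_pos=f['p'],orientation=f['o']); im=f['im'];d=f['d']
crop=cv2.resize(im[80:200,180:350],None,fx=4.6,fy=4.6,interpolation=cv2.INTER_CUBIC); cv2.imwrite('pics/w4c.png',crop)
v,u=np.mgrid[:384,:512]; P=at_depth('wrist',np.c_[u.ravel(),v.ravel()],d.ravel(),s).reshape(384,512,3)
for c in (225,240,250,262,274,285,300): print(c,[(r,round(P[r,c,1],3),round(P[r,c,2],3)) for r in (86,88,90,92,150,158,162,166,172,178,184,188,192)])
g=cv2.cvtColor(im,cv2.COLOR_BGR2GRAY).astype(int)
print([ (r,im[r,262].tolist()) for r in range(156,190,2)])
# bed end edge
for c in (230,240,280,290):
    D=np.abs(np.diff(g[80:100,c])); r=80.5+D.argmax(); print(c,r,at_z('wrist',[[c,r]],.045,s))
hs=cv2.cvtColor(im,cv2.COLOR_BGR2HSV); b=(hs[...,0]>100)&(hs[...,0]<125)&(hs[...,1]>120)
for r in range(160,190,3):
    cc=np.where(b[r,200:330])[0]+200; print(r,cc.min() if len(cc) else 0,cc.max() if len(cc) else 0,np.where(~b[r,244:282])[0]+244)
E
```

```text
n 60 width 0.01569160640057743
x = 0.5779 + 0.0114*y n 60 std 0.00012854357457674635 y range 0.06878519829018886 0.1528274329023963
225 [(86, np.float64(0.169), np.float64(-0.001)), (88, np.float64(0.166), np.float64(-0.0)), (90, np.float64(0.16), np.float64(0.044)), (92, np.float64(0.157), np.float64(0.044)), (150, np.float64(0.075), np.float64(0.046)), (158, np.float64(0.063), np.float64(0.046)), (162, np.float64(0.057), np.float64(0.046)), (166, np.float64(0.05), np.float64(0.045)), (172, np.float64(0.041), np.float64(0.043)), (178, np.float64(0.032), np.float64(0.044)), (184, np.float64(0.023), np.float64(0.045)), (188, np.float64(0.017), np.float64(0.048)), (192, np.float64(0.017), np.float64(0.073))]
240 [(86, np.float64(0.169), np.float64(0.001)), (88, np.float64(0.166), np.float64(-0.001)), (90, np.float64(0.159), np.float64(0.046)), (92, np.float64(0.157), np.float64(0.045)), (150, np.float64(0.075), np.float64(0.046)), (158, np.float64(0.063), np.float64(0.045)), (162, np.float64(0.057), np.float64(0.046)), (166, np.float64(0.051), np.float64(0.046)), (172, np.float64(0.041
[... 3593 characters left out ...]
.1495 0.045 ]]
290 95.5 [[0.6195 0.1522 0.045 ]]
160 0 0 [244 245 246 247 248 249 250 251 252 253 254 255 256 257 258 259 260 261 262 263 264 265 266 267 268 269 270 271 272 273 274 275 276 277 278 279 280 281]
163 243 279 [253 254 255 256 257 258 259 260 261 262 263 264 265 266 267 268 269 280 281]
166 243 279 [255 256 257 258 259 260 261 262 263 264 265 266 267 280 281]
169 243 279 [256 257 258 259 260 261 262 263 264 265 266 280 281]
172 243 279 [256 257 258 259 260 261 262 263 264 265 266 280 281]
175 243 279 [256 257 258 259 260 261 262 263 264 265 280 281]
178 243 279 [256 257 258 259 260 261 262 263 264 265 280 281]
181 243 279 [280 281]
184 243 279 [280 281]
187 243 278 [279 280 281]
```

View pics/w4c.png

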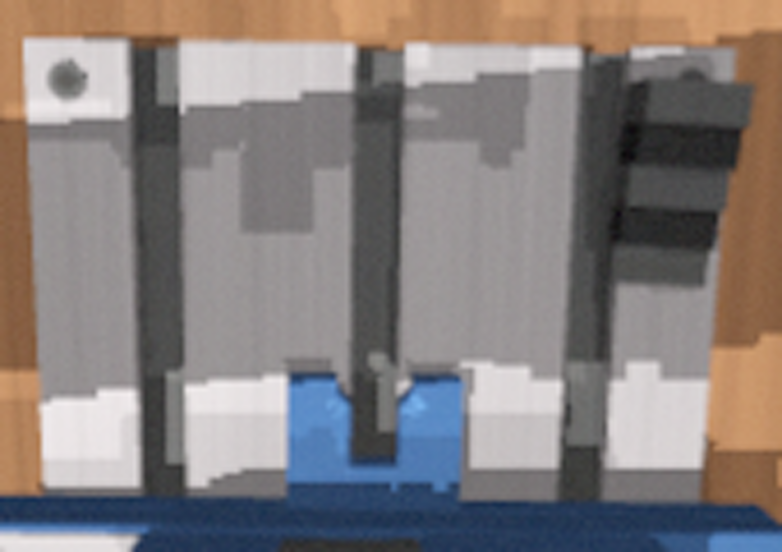

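The crop shows the middle slot at about column 262 and the ear slot's square closed end at row 180.5. The slot line is x = 0.5779 + 0.0114y, the plate end is at y = 0.161 and home is at y ≈ 0.037. Next I check the camera's lateral bias on the held bolt.

Run:
```python
from h import *
np.set_printoptions(precision=4,suppress=True,linewidth=200)
for n in ('w3','w4'):
    f=np.load(n+'.npz'); s=dict(tcp_pos=f['p'],orientation=f['o']); d=f['d']
    v,u=np.mgrid[:384,:512]; P=at_depth('wrist',np.c_[u.ravel(),v.ravel()],d.ravel(),s)
    Rt=Ro.from_euler('xyz',f['o']).as_matrix(); T=(P-f['p'])@Rt
    m=(abs(T[:,0])<.03)&(abs(T[:,1])<.02)&(T[:,2]>.003)&(T[:,2]<.075)&(d.ravel()>0)
    q=T[m]; 
    for a in np.arange(.005,.075,.01):
        k=q[(q[:,2]>a)&(q[:,2]<=a+.01)]
        if len(k): print(n,round(a,3),len(k),'x',k[:,0].min(),k[:,0].max(),'y',k[:,1].min(),k[:,1].max(),k[:,1].mean())
    print('zmax',q[:,2].max())
    print(at_z('wrist',[[261.5,180.5]],.061,s))
plan(.5802,.20,.24,1.5594)
```

```text
w3 0.005 113 x -0.002701221129607429 0.0012362488619978627 y -0.0062041021535516865 0.004386599115712116 -0.0009120569814672809
w3 0.015 94 x -0.003462818277984416 0.001123622847444185 y -0.0064454749276098506 0.0047335206893522426 -0.0006821567534814754
w3 0.025 82 x -0.004693054084776925 0.001187137829864203 y -0.00660264833026603 0.0050228334775271445 -0.0008353745608023663
w3 0.035 73 x -0.0053347220546316335 0.0008444678247941783 y -0.006827704918837466 0.00511862546145474 -0.0006904288207065888
w3 0.045 64 x -0.004543122830176082 0.000823942350000247 y -0.006612661268707529 0.00476509009917811 -0.0010438963176677342
w3 0.055 585 x -0.013254587212316225 0.007076868662808879 y -0.012861057890365526 0.011162129707735252 -0.000653212735334919
w3 0.065 21 x 0.006365220901127043 0.006799981181799691 y -0.011540410731008716 0.010538225148681985 -0.00021293546561591438
zmax 0.06658909173589611
[[0.5761 0.1968 0.061 ]]
w4 0.005 113 x -0.002999563251735578 0.0011590145162082162 y -0.006194474692653577 0.004474609996496546 -0.0009765603630377254
w4 0.015 97 x -0.0032055502931133914 0.0011
[... 210 characters left out ...]
w4 0.035 78 x -0.005303001085721468 0.0010004852905559402 y -0.0069985944485917205 0.004564364640397281 -0.0010329712492835764
w4 0.045 60 x -0.004486246769488076 0.000874994775106546 y -0.006581549406489853 0.004757842362370757 -0.0012915377407844279
w4 0.055 577 x -0.014139675672621182 0.007241554824944 y -0.012977826520534549 0.010399592923844587 -0.0012444728637117514
w4 0.065 23 x 0.0063436733114569715 0.006803208856657831 y -0.011536299362902477 0.009738448727647547 -0.0014749493145705377
zmax 0.06666696299852955
[[0.5794 0.0316 0.061 ]]
[0.722, 0.044, 0.444, 0.035], [0.722, 0.042, 0.444, 0.035], [0.722, 0.04, 0.444, 0.035], [0.722, 0.038, 0.444, 0.035], [0.722, 0.036, 0.444, 0.035], 5
```

Call:
arm_command(
  increments=[
    [0.6,0.06,0.2,0.03],
    [0.8,0.06,0.4,0.03],
    [0.8,0.06,0.5,0.04],
    [0.7,0.05,0.5,0.04],
    [0.4,0,0.5,0.03],
    [0.2,0,0.1,0],
    [0,0,0,0],
    [0,0,0,0],
  ],
)

```text
time_s: 7.97
tcp_pos: [0.5822, 0.1935, 0.2415]
orientation: [3.141, 0.001, 1.558]
force: [0.4, -0.9, -0.5]
gripper_width: 0.0107
finger_force: 30.0
```

```bash
python3 -c "
from h import *
s=sensors.get_state(); print(s['tcp_pos'],s['orientation'])
plan(.5812,.198,.10,1.5594,n=6)"
```

```text
[0.58219002 0.1935283  0.24154387] [3.14146484e+00 8.12811219e-04 1.55794471e+00]
[0.019, -0.004, 0.59, -0.003], [0.019, -0.004, 0.59, -0.003], [0.019, -0.004, 0.59, -0.003], [0.019, -0.004, 0.59, -0.003], [0.019, -0.004, 0.59, -0.003], [0.019, -0.004, 0.59, -0.003], 6
```

Call:
arm_command(
  increments=[
    [0.03,-0.01,0.4,0],
    [0.03,-0.01,0.8,0],
    [0.03,0,0.8,0],
    [0.03,0,0.8,0],
    [0,0,0.4,0],
    [0,0,0.34,0],
    [0,0,0,0],
    [0,0,0,0],
  ],
)

```text
time_s: 8.63
tcp_pos: [0.5824, 0.1968, 0.1006]
orientation: [3.141, 0.001, 1.555]
force: [-0.3, 1.1, -0.6]
gripper_width: 0.0102
finger_force: 30.0
```

Call:
arm_command(
  increments=[
    [0,0,0,0],
    [0,0,0,0],
  ],
)

```text
time_s: 8.8
tcp_pos: [0.583, 0.1985, 0.1018]
orientation: [3.138, -0.001, 1.556]
force: [-0.2, -0.3, -1.4]
gripper_width: 0.0106
finger_force: 30.0
```

```bash
python3 -c "
from h import *
for i in range(4):
  s=sensors.get_state(); print(s['time_s'],s['tcp_pos'],s['orientation']); vision.get_image('wrist')
y=s['tcp_pos'][1]; plan(.5789+.0114*y,y,.088,1.5594,n=1)"; python3 look.py w5
```

```text
8.8 [0.58298262 0.19850462 0.10176831] [ 3.13803851e+00 -1.03811930e-03  1.55638187e+00]
8.85 [0.58268028 0.19873179 0.10154815] [ 3.13842478e+00 -1.05249755e-03  1.55675034e+00]
8.9 [0.5823465  0.19882597 0.10119892] [ 3.13899833e+00 -9.11905188e-04  1.55702701e+00]
8.95 [0.58203159 0.19890034 0.10087801] [ 3.13956568e+00 -7.73303243e-04  1.55727202e+00]
[-0.001, -0.016, 0.315, -0.025], 1
9.0 [0.5818 0.1989 0.1006] [ 3.1401 -0.0006  1.5574] q [-0.3649  0.5472 -0.011   1.7539  0.0077  0.8389 -0.3928] F [ 0.3815  0.1264 -1.6006]
```

View pics/w5.png

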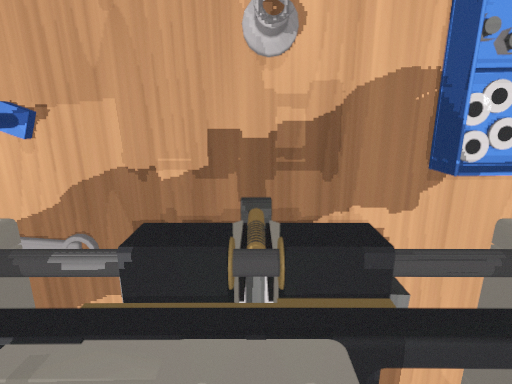

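The held bolt's head is at (256,207), square to the slot and just outside the plate. I lower to slot height and settle.

Call:
arm_command(
  increments=[
    [0,0,0.16,0],
    [0,0,0.15,0.02],
    [0,0,0,0],
    [0,0,0,0],
    [0,0,0,0],
    [0,0,0,0],
    [0,0,0,0],
    [0,0,0,0],
  ],
)

```text
time_s: 9.72
tcp_pos: [0.5813, 0.1988, 0.0873]
orientation: [3.141, -0.0, 1.556]
force: [-0.3, 0.1, -0.6]
gripper_width: 0.0105
finger_force: 30.0
```

```bash
cat > st.py <<'E'
from h import *
np.set_printoptions(precision=4,suppress=True)
P=[];O=[]
for i in range(4):
  s=sensors.get_state(); P.append(s['tcp_pos']);O.append(s['orientation'][2]); vision.get_image('wrist')
p=np.mean(P,0); print(s['time_s'],'mean',p,'spread',np.ptp(P,0),'yaw',np.mean(O),'F',s['force'],'line err x',p[0]-(.5789+.0114*p[1]),'rp',s['orientation'][:2],'w',s['gripper_width'])
E
python3 st.py
```

```text
9.8667 mean [0.5813 0.1988 0.0873] spread [0.0001 0.     0.0001] yaw 1.5558146041235699 F [ 0.8637  1.0416 -1.4892] line err x 0.00012094649612559571 rp [ 3.1414 -0.0001] w 0.010736734300800643
```

Call:
arm_command(
  increments=[
    [0,0,-0.012,-0.045],
    [-0.1,0,0,0],
    [-0.25,0,0,0],
    [-0.25,0,0,0],
    [-0.25,0,0,0],
    [-0.15,0,0,0],
    [0,0,0,0],
    [0,0,0,0],
  ],
)

```text
time_s: 10.58
tcp_pos: [0.5809, 0.1578, 0.0877]
orientation: [3.141, -0.0, 1.558]
force: [-0.7, 0.4, -1.4]
gripper_width: 0.011
finger_force: 30.0
```

```bash
python3 st.py
```

```text
10.7333 mean [0.5808 0.1589 0.0877] spread [0.0002 0.0018 0.    ] yaw 1.5591008373893636 F [ 0.1448  0.2946 -1.3596] line err x 9.023827624221603e-05 rp [ 3.1415 -0.0007] w 0.010208352074646463
```

Call:
arm_command(
  increments=[
    [-0.15,0,0,0],
    [-0.3,0,0,0],
    [-0.4,0,0,0],
    [-0.45,0,0,0],
    [-0.45,0,0,0],
    [-0.35,0,0,0],
    [-0.2,0,0,0],
    [-0.1,0,0,0],
  ],
)

```text
time_s: 11.45
tcp_pos: [0.5796, 0.0603, 0.0876]
orientation: [-3.142, 0.001, 1.557]
force: [-0.1, -0.1, -0.5]
gripper_width: 0.0104
finger_force: 30.0
```

Call:
arm_command(
  increments=[
    [0,0,0,0],
    [0,0,0,0],
    [0,0,0,0],
  ],
)

```text
time_s: 11.7
tcp_pos: [0.5796, 0.0643, 0.0876]
orientation: [3.142, -0.001, 1.561]
force: [-0.4, -0.2, -0.7]
gripper_width: 0.0103
finger_force: 30.0
```

```bash
python3 st.py
```

```text
11.85 mean [0.5796 0.0642 0.0876] spread [0.     0.0003 0.    ] yaw 1.5611875763009524 F [-0.1301  0.4676 -1.0389] line err x -3.517096735727865e-05 rp [-3.1416 -0.0005] w 0.01027704013897274
```

Call:
arm_command(
  increments=[
    [-0.1,0,0,0],
    [-0.1,0,0,0],
    [-0.1,0,0,0],
    [-0.1,0,0,0],
    [0,0,0,0],
    [0,0,0,0],
    [0,0,0,0],
  ],
)

```text
time_s: 12.48
tcp_pos: [0.5794, 0.0468, 0.0876]
orientation: [-3.142, -0.0, 1.559]
force: [-0.2, -0.1, -0.7]
gripper_width: 0.0104
finger_force: 30.0
```

```bash
python3 st.py
```

```text
12.6333 mean [0.5794 0.047  0.0876] spread [0.     0.0004 0.    ] yaw 1.5595637738298294 F [ 0.2684  0.2757 -0.4314] line err x 6.514578012373207e-06 rp [-3.1416 -0.0003] w 0.010574449968640208
```

Call:
arm_command(
  increments=[
    [-0.03,0,0,0],
    [-0.03,0,0,0],
    [-0.02,0,0,0],
    [0,0,0,0],
    [0,0,0,0],
    [0,0,0,0],
  ],
)

```text
time_s: 13.18
tcp_pos: [0.5794, 0.0436, 0.0876]
orientation: [-3.142, -0.0, 1.559]
force: [-0.2, -0.4, -1.5]
gripper_width: 0.0103
finger_force: 30.0
```

Call:
arm_command(
  increments=[
    [-0.03,0,0,0],
    [0,0,0,0],
    [0,0,0,0],
    [0,0,0,0],
  ],
)

```text
time_s: 13.52
tcp_pos: [0.5794, 0.0424, 0.0876]
orientation: [-3.142, -0.0, 1.559]
force: [0.8, 0.8, -1.7]
gripper_width: 0.0106
finger_force: 30.0
```

Call:
arm_command(
  increments=[
    [-0.025,0,0,0],
    [0,0,0,0],
    [0,0,0,0],
    [0,0,0,0],
  ],
)

```text
time_s: 13.85
tcp_pos: [0.5794, 0.0415, 0.0876]
orientation: [3.142, -0.0, 1.56]
force: [0.5, 0.4, -0.8]
gripper_width: 0.0102
finger_force: 30.0
```

Call:
arm_command(
  increments=[
    [-0.02,0,0,0],
    [0,0,0,0],
    [0,0,0,0],
    [0,0,0,0],
  ],
)

```text
time_s: 14.18
tcp_pos: [0.5794, 0.0408, 0.0876]
orientation: [3.142, -0.0, 1.56]
force: [0.2, 0.8, -0.0]
gripper_width: 0.0105
finger_force: 30.0
```

Call:
arm_command(
  increments=[
    [-0.015,0,0,0],
    [0,0,0,0],
    [0,0,0,0],
    [0,0,0,0],
  ],
)

```text
time_s: 14.52
tcp_pos: [0.5794, 0.0402, 0.0877]
orientation: [3.141, -0.0, 1.56]
force: [-1.3, 1.9, 0.7]
gripper_width: 0.0103
finger_force: 30.0
```

```bash
python3 st.py
python3 - <<'E'
from h import *
im,d=vision.get_image('scene'); np.save('sc.npy',d); cv2.imwrite('pics/sc1.png',im)
s=sensors.get_state(); print(s['force'],s['moment'])
E
```

```text
14.6667 mean [0.5794 0.0402 0.0876] spread [0.0001 0.0001 0.    ] yaw 1.5595752756060122 F [-0.376   1.4524  0.6173] line err x 4.4110008399766976e-05 rp [ 3.1415 -0.0002] w 0.010352535604768232
[-1.45503105  1.76252304  0.72035193] [0.42390063 0.10530692 0.03153476]
```

Call:
arm_command(
  increments=[
    [-0.012,0,0,0],
    [0,0,0,0],
    [0,0,0,0],
    [0,0,0,0],
  ],
)

```text
time_s: 15.1
tcp_pos: [0.5794, 0.0397, 0.0876]
orientation: [3.142, -0.0, 1.56]
force: [-0.6, 3.2, -0.0]
gripper_width: 0.0103
finger_force: 30.0
```

```bash
python3 st.py
```

```text
15.25 mean [0.5794 0.0396 0.0876] spread [0. 0. 0.] yaw 1.559536396076832 F [-0.0232  2.6424  1.4006] line err x 7.358683238456454e-05 rp [ 3.1414 -0.0002] w 0.010621003351457449
```

Call:
arm_command(
  increments=[
    [0,0,0.02,0],
    [0,0,0,0],
    [0,0,0,0],
  ],
)

```text
time_s: 15.55
tcp_pos: [0.5796, 0.0396, 0.087]
orientation: [3.141, -0.0, 1.56]
force: [0.1, 2.7, 2.2]
gripper_width: 0.0109
finger_force: 30.0
```

Call:
arm_command(
  increments=[
    [0,0,0,0],
    [0,0,0,0],
    [0,0,0,0],
    [0,0,0,0],
    [0,0,0,0],
  ],
  hand=-0.4,
)

```text
time_s: 15.97
tcp_pos: [0.5792, 0.0388, 0.0866]
orientation: [-3.141, 0.001, 1.559]
force: [0.3, 0.6, -0.7]
gripper_width: 0.0274
finger_force: 0.0
```

Call:
arm_command(
  increments=[
    [0,0,-0.1,0],
    [0,0,-0.2,0],
    [0,0,-0.5,0],
    [0,0,-1,0],
    [0,0,-1,0],
    [0,0,-1,0],
    [0,0,-1,0],
    [0,0,-1,0],
  ],
)

```text
time_s: 16.63
tcp_pos: [0.5789, 0.0394, 0.3219]
orientation: [3.14, -0.0, 1.559]
force: [0.5, -0.2, -0.3]
gripper_width: 0.0272
finger_force: 0.0
```

Call:
arm_command(
  increments=[
    [0,0,-0.2,0],
    [0,0,0,0],
    [0,0,0,0],
    [0,0,0,0],
  ],
)

```text
time_s: 16.97
tcp_pos: [0.5783, 0.0394, 0.3253]
orientation: [-3.139, 0.0, 1.559]
force: [0.3, 0.2, 0.4]
gripper_width: 0.0278
finger_force: 0.0
```

```bash
cat > chk.py <<'E'
import sys
from h import *
np.set_printoptions(precision=4,suppress=True)
n,cam,gx,gy=sys.argv[1],sys.argv[2],float(sys.argv[3]),float(sys.argv[4])
s=sensors.get_state(); im,d=vision.get_image(cam); cv2.imwrite(f'pics/{n}.png',im); np.savez(n+'.npz',im=im,d=d,p=s['tcp_pos'],o=s['orientation'])
v,u=np.mgrid[:384,:512]; P=at_depth(cam,np.c_[u.ravel(),v.ravel()],d.ravel(),s); P[d.ravel()==0]=9
hs=cv2.cvtColor(im,cv2.COLOR_BGR2HSV).reshape(-1,3)
yel=(hs[:,0]>10)&(hs[:,0]<32)&(hs[:,1]>90)
near=np.hypot(P[:,0]-gx,P[:,1]-gy)<.03
print(s['tcp_pos'])
for lo,hi in [(.058,.07),(.07,.08),(.08,.09),(.09,.105)]:
    m=near&yel&(P[:,2]>lo)&(P[:,2]<hi); print(lo,m.sum(),P[m].mean(0) if m.any() else '',(P[m].min(0),P[m].max(0)) if m.any() else '')
b=(hs[:,0]>100)&(hs[:,0]<125)&(hs[:,1]>120)&(abs(P[:,2]-.065)<.04)&(abs(P[:,0]-.577)<.03)
for lo,hi in [(.055,.066),(.068,.082)]:
    m=b&(P[:,2]>lo)&(P[:,2]<hi)&(abs(P[:,1]-gy)<.04); print('blue',lo,m.sum(),(P[m].min(0),P[m].max(0)) if m.any() else '')
E
python3 chk.py c1 wrist .578 .037; python3 chk.py c1t top .578 .037
```

```text
[0.5783 0.0394 0.3253]
0.058 1 [0.5758 0.0444 0.0613] (array([0.5758, 0.0444, 0.0613]), array([0.5758, 0.0444, 0.0613]))
0.07 2 [0.5814 0.0422 0.0796] (array([0.5787, 0.0402, 0.0793]), array([0.5842, 0.0443, 0.08  ]))
0.08 3 [0.5791 0.0441 0.0864] (array([0.5773, 0.0437, 0.084 ]), array([0.5814, 0.0443, 0.088 ]))
0.09 57 [0.5787 0.0398 0.0957] (array([0.5733, 0.0347, 0.0904]), array([0.584 , 0.0443, 0.0985]))
blue 0.055 843 (array([0.5475, 0.0156, 0.056 ]), array([0.6064, 0.0588, 0.0631]))
blue 0.068 110 (array([0.5472, 0.0158, 0.068 ]), array([0.6068, 0.0171, 0.082 ]))
[0.5781 0.0394 0.3248]
0.058 0  
0.07 0  
0.08 0  
0.09 0  
blue 0.055 0 
blue 0.068 0
```

Run:
```python
from h import *
np.set_printoptions(precision=4,suppress=True,linewidth=200)
f=np.load('c1.npz'); s=dict(tcp_pos=f['p'],orientation=f['o']); im=f['im'];d=f['d']
uv=proj('wrist',[[.5784,.0365,.097],[.5784,.0365,.061],[.5784,.0505,.061],[.5784,.0305,.061]],s); print(uv)
v,u=np.mgrid[:384,:512]; P=at_depth('wrist',np.c_[u.ravel(),v.ravel()],d.ravel(),s).reshape(384,512,3)
c=int(round(uv[0,0])); r=int(uv[0,1])
for rr in range(r-16,r+14): print(rr,im[rr,c].tolist(),P[rr,c],end='\n')
hs=cv2.cvtColor(im,cv2.COLOR_BGR2HSV); y=((hs[...,0]>10)&(hs[...,0]<35)&(hs[...,1]>90)&(P[...,2]>.092)&(P[...,2]<.11)).astype(np.uint8)
y[:,:c-15]=0;y[:,c+15:]=0
q=np.argwhere(y); print(len(q),q.min(0),q.max(0)); mid=(q.min(0)+q.max(0))/2; print('disc ctr',at_z('wrist',[mid[::-1]],.097,s), P[y>0].mean(0))
cv2.imwrite('pics/c1c.png',cv2.resize(im[r-60:r+60,c-80:c+80],None,fx=4.6,fy=4.6,interpolation=cv2.INTER_CUBIC))
```

```text
[[256.8568 170.9311]
 [256.8372 166.3678]
 [256.7362 156.7231]
 [256.88   170.4512]]
154 [75, 74, 74] [0.5788 0.0503 0.0291]
155 [109, 110, 110] [0.5788 0.0488 0.0295]
156 [108, 108, 109] [0.5788 0.0472 0.0287]
157 [100, 104, 109] [0.5788 0.0455 0.0278]
158 [74, 98, 112] [0.5788 0.0444 0.0308]
159 [58, 94, 118] [0.5787 0.0444 0.0419]
160 [54, 87, 106] [0.5787 0.0444 0.0519]
161 [49, 58, 65] [0.5787 0.0446 0.0628]
162 [57, 72, 80] [0.5787 0.0446 0.0721]
163 [50, 76, 89] [0.5787 0.0443 0.0793]
164 [60, 89, 109] [0.5787 0.0443 0.088 ]
165 [82, 133, 163] [0.5787 0.0443 0.0962]
166 [96, 154, 187] [0.5787 0.0429 0.0959]
167 [96, 153, 186] [0.5786 0.0417 0.0963]
168 [96, 155, 186] [0.5786 0.0406 0.0978]
169 [99, 156, 189] [0.5786 0.039  0.0966]
170 [95, 154, 187] [0.5786 0.0376 0.0961]
171 [121, 187, 216] [0.5786 0.0363 0.0967]
172 [155, 225, 252] [0.5786 0.0347 0.0953]
173 [159, 203, 226] [0.5786 0.0334 0.0955]
174 [157, 104, 67] [0.5785 0.0249 0.0591]
175 [96, 62, 41] [0.5785 0.0236 0.0601]
176 [108, 72, 49] [0.5785 0.0222 0.0606]
177 [105, 70, 44] [0.5785 0.0206 0.0599]
178 [105, 68, 45] [0.5785 0.019  0.0596]
179 [102, 68, 44] [0.5784 0.0176 0.0599]
180 [92, 61, 39] [0.5784 0.0161 0.06  ]
181 [85, 58, 39] [0.5784 0.0165 0.0685]
182 [82, 53, 32] [0.5784 0.0166 0.0757]
183 [88, 56, 33] [0.5784 0.0163 0.0806]
55 [165 253] [172 261]
disc ctr [[0.5786 0.0398 0.097 ]] [0.5787 0.0397 0.0958]
```

```bash
sed -i "s/P=\[\];O=\[\]/P=[];O=[];F=[]/; s/vision.get_image('wrist')/F.append(s['force']); vision.get_image('wrist')/; s/s\['force'\],'line/np.mean(F,0),'line/" st.py; python3 -c "
from h import *
plan(.5794,.0437,.0870,1.5594,n=8)
f=np.load('c1.npz');d=f['d'];v,u=np.mgrid[:384,:512];P=at_depth('wrist',np.c_[u.ravel(),v.ravel()],d.ravel(),dict(tcp_pos=f['p'],orientation=f['o']))
m=(abs(P[:,1]+.0)<.015)&(P[:,2]>.12)&(P[:,2]<.2)&(abs(P[:,0]-.58)<.08); print(m.sum(),np.percentile(P[m][:,2],[5,50,95]),P[m].min(0),P[m].max(0))
"
```

```text
[0.014, 0.004, 0.743, 0.0], [0.014, 0.004, 0.743, 0.0], [0.014, 0.004, 0.743, 0.0], [0.014, 0.004, 0.743, 0.0], [0.014, 0.004, 0.743, 0.0], [0.014, 0.004, 0.743, 0.0], [0.014, 0.004, 0.743, 0.0], [0.014, 0.004, 0.743, 0.0], 8
3176 [0.14715874 0.14926286 0.15094482] [ 0.50472293 -0.01498566  0.12073368] [0.65996402 0.014993   0.19999388]
```

Call:
arm_command(
  increments=[
    [0.02,0.01,0.9,0],
    [0.02,0.01,1,0],
    [0.02,0.01,1,0],
    [0.02,0,1,0],
    [0.02,0,0.9,0],
    [0,0,0.6,0],
    [0,0,0.3,0],
    [0,0,0.1,0],
  ],
)

```text
time_s: 17.73
tcp_pos: [0.5779, 0.0432, 0.0912]
orientation: [-3.135, 0.001, 1.56]
force: [0.6, -0.2, 1.3]
gripper_width: 0.0272
finger_force: 0.0
```

Call:
arm_command(
  increments=[
    [0,0,0.1,0],
    [0,0,0,0],
    [0,0,0,0],
    [0,0,0,0],
    [0,0,0,0],
  ],
)

```text
time_s: 18.15
tcp_pos: [0.5817, 0.0435, 0.0923]
orientation: [3.139, -0.0, 1.559]
force: [0.1, 0.4, 0.4]
gripper_width: 0.0277
finger_force: 0.0
```

```bash
python3 st.py
```

```text
18.3 mean [0.5814 0.0435 0.0919] spread [0.0006 0.0001 0.0007] yaw 1.5593578235475316 F [ 0.1519  0.4176 -0.2348] line err x 0.001954525018173059 rp [ 3.1403 -0.0002] w 0.027352342289084938
```

Call:
arm_command(
  increments=[
    [0,-0.02,0.06,0],
    [0,0,0.04,0],
    [0,0,0,0],
    [0,0,0,0],
    [0,0,0,0],
    [0,0,0,0],
  ],
)

```text
time_s: 18.85
tcp_pos: [0.5798, 0.0435, 0.0868]
orientation: [-3.142, -0.0, 1.559]
force: [-0.0, 0.1, 0.3]
gripper_width: 0.0273
finger_force: 0.0
```

```bash
python3 st.py
```

```text
19.0 mean [0.5799 0.0435 0.0868] spread [0.     0.     0.0001] yaw 1.5594552246701916 F [ 0.1187 -0.1781 -0.0876] line err x 0.0004571666214921999 rp [ 3.1415 -0.    ] w 0.0278286490372171
```

Call:
arm_command(
  increments=[
    [0,-0.011,0,0],
    [0,0,0,0],
  ],
)

```text
time_s: 19.22
tcp_pos: [0.5793, 0.0435, 0.0868]
orientation: [-3.141, -0.0, 1.559]
force: [-0.4, -0.2, -0.0]
gripper_width: 0.0277
finger_force: 0.0
```

Call:
arm_command(
  increments=[
    [0,0,0,0],
    [0,0,0,0],
    [0,0,0,0],
    [0,0,0,0],
    [0,0,0,0],
  ],
  hand=-1,
)

```text
time_s: 19.63
tcp_pos: [0.5794, 0.0435, 0.0868]
orientation: [3.142, -0.0, 1.559]
force: [-0.1, 0.2, 0.7]
gripper_width: 0.0106
finger_force: 30.0
```

```bash
python3 st.py
```

```text
19.7833 mean [0.5794 0.0435 0.0868] spread [0. 0. 0.] yaw 1.5594334964058842 F [ 0.0955 -0.4564  0.5094] line err x 3.066324356537642e-06 rp [ 3.1416 -0.    ] w 0.010765530871186315
```

Call:
arm_command(
  increments=[
    [-0.012,0,-0.01,0],
    [0,0,0,0],
    [0,0,0,0],
  ],
)

```text
time_s: 20.08
tcp_pos: [0.5791, 0.0429, 0.087]
orientation: [-3.141, 0.0, 1.559]
force: [-0.9, -0.5, -0.4]
gripper_width: 0.0106
finger_force: 30.0
```

```bash
python3 st.py
```

```text
20.2333 mean [0.5792 0.043  0.087 ] spread [0.0001 0.0001 0.0001] yaw 1.5593534432766303 F [-0.3762 -0.1316 -0.8082] line err x -0.0001944054969148512 rp [-3.1413 -0.    ] w 0.010274070046850077
```

Call:
arm_command(
  increments=[
    [-0.012,0,0,0],
    [0,0,0,0],
    [0,0,0,0],
  ],
)

```text
time_s: 20.53
tcp_pos: [0.5793, 0.0424, 0.0872]
orientation: [-3.142, 0.0, 1.559]
force: [0.1, 0.3, -0.5]
gripper_width: 0.0104
finger_force: 30.0
```

```bash
python3 st.py
```

```text
20.6833 mean [0.5793 0.0425 0.0872] spread [0.     0.0001 0.    ] yaw 1.5593522740438805 F [ 0.1498  0.1375 -1.2064] line err x -3.7719637784872084e-05 rp [-3.1416 -0.0001] w 0.009926111635132856
```

Call:
arm_command(
  increments=[
    [-0.012,0,0,0],
    [0,0,0,0],
    [0,0,0,0],
  ],
)

```text
time_s: 20.98
tcp_pos: [0.5793, 0.042, 0.0872]
orientation: [-3.142, 0.0, 1.559]
force: [-0.0, 0.3, -1.9]
gripper_width: 0.011
finger_force: 30.0
```

```bash
python3 st.py
```

```text
21.1333 mean [0.5794 0.042  0.0872] spread [0.     0.0001 0.    ] yaw 1.5593924062608284 F [-0.01   -0.0134 -1.6164] line err x -2.7767627232555547e-05 rp [-3.1416 -0.0001] w 0.010346902388427288
```

Call:
arm_command(
  increments=[
    [-0.012,0,0,0],
    [0,0,0,0],
    [0,0,0,0],
  ],
)

```text
time_s: 21.43
tcp_pos: [0.5793, 0.0415, 0.0872]
orientation: [-3.142, -0.0, 1.559]
force: [-0.6, 0.1, -1.9]
gripper_width: 0.0104
finger_force: 30.0
```

```bash
python3 st.py
```

```text
21.5833 mean [0.5793 0.0415 0.0872] spread [0.0001 0.0001 0.    ] yaw 1.559370261547781 F [-0.0605 -0.1177 -1.714 ] line err x -3.9743090343824505e-05 rp [-3.1416  0.    ] w 0.01045336578111304
```

Call:
arm_command(
  increments=[
    [-0.012,0,0,0],
    [0,0,0,0],
    [0,0,0,0],
  ],
)

```text
time_s: 21.88
tcp_pos: [0.5793, 0.0412, 0.0872]
orientation: [3.142, -0.0, 1.559]
force: [-0.6, 0.5, -0.2]
gripper_width: 0.0101
finger_force: 30.0
```

```bash
python3 st.py
python3 - <<'E'
from h import *
np.set_printoptions(precision=4,suppress=True)
s=sensors.get_state(); im,d=vision.get_image('wrist'); np.savez('c2.npz',im=im,d=d,p=s['tcp_pos'],o=s['orientation'])
v,u=np.mgrid[:384,:512]; P=at_depth('wrist',np.c_[u.ravel(),v.ravel()],d.ravel(),s)
m=(d.ravel()>0)&(abs(P[:,0]-s['tcp_pos'][0]+.001)<.003)&(abs(P[:,1]-.042)<.012)
for a in np.arange(.03,.1,.01):
    k=P[m&(P[:,2]>a)&(P[:,2]<a+.01)]; print(round(a,2),len(k),np.percentile(k[:,1],[5,50,95]) if len(k) else '')
E
```

```text
22.0333 mean [0.5793 0.0412 0.0872] spread [0. 0. 0.] yaw 1.5594566226416298 F [-0.3372  0.5673 -1.149 ] line err x -3.495663702723917e-05 rp [-3.1416 -0.0001] w 0.01043773343653244
0.03 51 [0.0418 0.0425 0.0479]
0.04 35 [0.0417 0.0422 0.0426]
0.05 43 [0.0417 0.0422 0.0427]
0.06 52 [0.0418 0.0423 0.043 ]
0.07 58 [0.0416 0.0421 0.0428]
0.08 71 [0.0416 0.0421 0.0428]
0.09 102 [0.0398 0.0416 0.0425]
0.1 0
```

Call:
arm_command(
  increments=[
    [-0.003,0,0.015,0],
    [0,0,0.01,0],
    [0,0,0,0],
    [0,0,0,0],
  ],
)

```text
time_s: 22.47
tcp_pos: [0.5798, 0.0412, 0.0868]
orientation: [3.141, -0.0, 1.56]
force: [-1.2, 0.8, 4.1]
gripper_width: 0.0104
finger_force: 30.0
```

```bash
python3 st.py
```

```text
22.6167 mean [0.5798 0.0412 0.0868] spread [0. 0. 0.] yaw 1.5595357298750958 F [-0.9119  0.6364  5.3637] line err x 0.00046476735570599725 rp [ 3.1405 -0.0003] w 0.010264382127355896
```

Call:
arm_command(
  increments=[
    [0,0,0,0],
    [0,0,0,0],
    [0,0,0,0],
    [0,0,0,0],
    [0,0,0,0],
  ],
  hand=-0.4,
)

```text
time_s: 23.08
tcp_pos: [0.5791, 0.0408, 0.0859]
orientation: [-3.141, 0.0, 1.559]
force: [-0.2, -0.1, -0.0]
gripper_width: 0.0272
finger_force: 0.0
```

```bash
cat > sh.py <<'E'
from h import *
import sys
np.set_printoptions(precision=4,suppress=True)
cy=float(sys.argv[1])
s=sensors.get_state(); im,d=vision.get_image('wrist'); np.savez('c3.npz',im=im,d=d,p=s['tcp_pos'],o=s['orientation'])
v,u=np.mgrid[:384,:512]; P=at_depth('wrist',np.c_[u.ravel(),v.ravel()],d.ravel(),s)
m=(d.ravel()>0)&(abs(P[:,0]-.578-.0114*cy)<.003)&(abs(P[:,1]-cy)<.012)
for a in np.arange(.03,.1,.01):
    k=P[m&(P[:,2]>a)&(P[:,2]<a+.01)]; print(round(a,2),len(k),np.percentile(k[:,1],[5,50,95]) if len(k) else '')
E
python3 st.py; python3 sh.py .042
```

```text
23.2333 mean [0.5792 0.0408 0.0859] spread [0.0001 0.0001 0.0001] yaw 1.5593050450398982 F [-0.1292 -0.3728 -0.0615] line err x -0.00020640602786226037 rp [-3.1413  0.    ] w 0.028156314569188722
0.03 35 [0.042  0.0424 0.0472]
0.04 38 [0.0421 0.0425 0.0431]
0.05 40 [0.0419 0.0425 0.043 ]
0.06 53 [0.0419 0.0425 0.0431]
0.07 61 [0.0419 0.0426 0.0431]
0.08 65 [0.0419 0.0427 0.0432]
0.09 104 [0.0398 0.042  0.0431]
0.1 0
```

Call:
arm_command(
  increments=[
    [0,0,-0.1,0],
    [0,0,-0.2,0],
    [0,0,-0.4,0],
    [0,0,-0.8,0],
    [0,0,-1,0],
    [0,0,-1,0],
    [0,0,-1,0],
    [0,0,-1,0],
  ],
)

```text
time_s: 24.0
tcp_pos: [0.579, 0.0409, 0.3092]
orientation: [3.141, -0.0, 1.559]
force: [1.0, 0.3, -1.2]
gripper_width: 0.0273
finger_force: 0.0
```

Call:
arm_command(
  increments=[
    [0,0,-0.6,0],
    [0,0,0,0],
    [0,0,0,0],
  ],
)

```text
time_s: 24.25
tcp_pos: [0.5803, 0.0411, 0.3331]
orientation: [3.136, -0.001, 1.559]
force: [0.3, 0.6, -0.4]
gripper_width: 0.0273
finger_force: 0.0
```

```bash
python3 sh.py .042; python3 -c "
from h import *
plan(.578,-.20,.33,1.5594,n=8)"
```

```text
0.03 7 [0.0417 0.0424 0.0475]
0.04 3 [0.0418 0.0423 0.0426]
0.05 4 [0.042  0.0421 0.0425]
0.06 5 [0.0418 0.0425 0.0428]
0.07 4 [0.0423 0.0424 0.0426]
0.08 7 [0.0421 0.0424 0.0425]
0.09 43 [0.0324 0.0371 0.0422]
0.1 0 
[-0.753, 0.005, 0.003, -0.0], [-0.753, 0.005, 0.003, -0.0], [-0.753, 0.005, 0.003, -0.0], [-0.753, 0.005, 0.003, -0.0], [-0.753, 0.005, 0.003, -0.0], [-0.753, 0.005, 0.003, -0.0], [-0.753, 0.005, 0.003, -0.0], [-0.753, 0.005, 0.003, -0.0], 8
```

The left bolt is home and upright, with the shank front at 42.4 mm from top to bottom. Next I go over the vice to view the right side.

Call:
arm_command(
  increments=[
    [-0.5,0,0,0],
    [-0.8,0,0,0],
    [-0.9,0,0,0],
    [-0.9,0,0,0],
    [-0.9,0,0,0],
    [-0.9,0,0,0],
    [-0.7,0,0,0],
    [-0.4,0,0,0],
  ],
)

```text
time_s: 24.97
tcp_pos: [0.5744, -0.2038, 0.3281]
orientation: [-3.137, 0.001, 1.554]
force: [0.4, -0.7, 0.1]
gripper_width: 0.0273
finger_force: 0.0
```

Call:
arm_command(
  increments=[
    [0,0,0,0],
    [0,0,0,0],
    [0,0,0,0],
    [0,0,0,0],
  ],
)

```text
time_s: 25.3
tcp_pos: [0.5767, -0.1969, 0.3294]
orientation: [-3.14, -0.001, 1.562]
force: [-0.3, 1.6, -0.2]
gripper_width: 0.0277
finger_force: 0.0
```

```bash
python3 st.py; python3 look.py w6
python3 - <<'E'
from h import *
np.set_printoptions(precision=4,suppress=True,linewidth=180)
f=np.load('w6.npz'); s=dict(tcp_pos=f['p'],orientation=f['o']); im=f['im'];d=f['d']
print(proj('wrist',[[.5755,-.15,.045],[.5755,-.21,.045],[.5767,-.105,.061],[.5767,-.135,.061]],s))
v,u=np.mgrid[:384,:512]; P=at_depth('wrist',np.c_[u.ravel(),v.ravel()],d.ravel(),s)
h=cv2.cvtColor(im,cv2.COLOR_BGR2HSV).reshape(-1,3); b=(h[:,0]>100)&(h[:,0]<125)&(h[:,1]>120)
m=b&(P[:,2]>.055)&(P[:,2]<.066)&(abs(P[:,0]-.576)<.04); print('ear',m.sum(),P[m].min(0),P[m].max(0))
c=m&(abs(P[:,0]-.5765)<.003); print('closed end',c.sum(),P[c].min(0),P[c].max(0))
m=b&(P[:,2]>.081)&(P[:,2]<.09)&(abs(P[:,0]-.576)<.1); print('body',m.sum(),P[m].min(0),P[m].max(0))
m=(abs(P[:,2]-.045)<.003)&(abs(P[:,0]-.576)<.1)&(P[:,1]<-.12)&(h[:,1]<60); print('plate',m.sum(),P[m].min(0),P[m].max(0))
E
```

```text
25.45 mean [ 0.5768 -0.1971  0.3298] spread [0.0002 0.0006 0.0007] yaw 1.5620032773937116 F [-0.0071  0.2624 -0.0914] line err x 0.00015202421898552476 rp [-3.1414 -0.0005] w 0.027784346238896994
25.5 [ 0.5769 -0.1978  0.3302] [ 3.1416 -0.0003  1.5612] q [ 0.1782  0.3175  0.1404  1.5441 -0.0459  1.2833  0.3151] F [-0.207  -0.3848  0.1376]
[[255.0401 130.0411]
 [255.4396 170.2237]
 [255.548   97.2738]
 [255.7551 119.6911]]
ear 945 [ 0.5501 -0.1235  0.0555] [ 0.6037 -0.0836  0.0632]
closed end 44 [ 0.5747 -0.0969  0.0595] [ 0.5789 -0.0839  0.0625]
body 379 [ 0.4762 -0.0848  0.0811] [ 0.6757 -0.0119  0.0894]
plate 6313 [ 0.476  -0.2201  0.042 ] [ 0.676  -0.1201  0.0478]
```

```bash
python3 bed.py w6 125 170 242 272;  python3 -c "
from h import *
plan(.585,-.345,.227,1.5594)"
```

```text
n 9 width 0.006276689187071508
x = 0.5787 + 0.0141*y n 9 std 2.6115120913114637e-05 y range -0.20811203399711012 -0.1958534084217834
[-0.734, 0.048, 0.516, 0.003], [-0.734, 0.048, 0.516, 0.003], [-0.734, 0.049, 0.516, 0.003], [-0.734, 0.049, 0.516, 0.003], [-0.734, 0.049, 0.516, 0.003], 5
```

Call:
arm_command(
  increments=[
    [-0.6,0.05,0.3,0],
    [-0.8,0.05,0.6,0],
    [-0.8,0.05,0.7,0],
    [-0.8,0.05,0.6,0],
    [-0.6,0.05,0.4,0],
    [0,0,0,0],
    [0,0,0,0],
    [0,0,0,0],
  ],
  hand=-0.13,
)

```text
time_s: 26.22
tcp_pos: [0.5857, -0.3413, 0.2271]
orientation: [3.141, -0.001, 1.56]
force: [0.2, 0.9, -0.8]
gripper_width: 0.04
finger_force: 0.0
```

Call:
arm_command(
  increments=[
    [0,0,0,0],
    [0,0,0,0],
  ],
)

```text
time_s: 26.38
tcp_pos: [0.5863, -0.3408, 0.2283]
orientation: [3.139, 0.0, 1.562]
force: [-0.4, -0.2, -0.2]
gripper_width: 0.0398
finger_force: 0.0
```

```bash
python3 look.py w7 .585,-.345
```

```text
26.3833 [ 0.5863 -0.3408  0.2283] [3.1392 0.0001 1.5621] q [ 0.3654  0.5171  0.1765  1.4894 -0.0968  1.1414  0.5507] F [-0.4017 -0.235  -0.2096]
top 109 [ 0.5832 -0.3421  0.0747]
refined 109 [ 0.5832 -0.3421  0.0747] max 0.07704478530515846
head 219 ((0.5834514498710632, -0.3431403636932373), (0.024114500731229782, 0.023552365601062775), 86.84458923339844)
```

```bash
python3 -c "
from h import *
plan(.5831,-.3478,.10,1.5157,n=7)"
```

```text
[-0.024, -0.011, 0.458, 0.082], [-0.024, -0.01, 0.458, 0.082], [-0.024, -0.01, 0.458, 0.082], [-0.025, -0.01, 0.458, 0.082], [-0.025, -0.01, 0.458, 0.082], [-0.025, -0.01, 0.458, 0.082], [-0.025, -0.01, 0.458, 0.082], 7
```

Call:
arm_command(
  increments=[
    [-0.025,-0.01,0.5,0.082],
    [-0.025,-0.01,0.6,0.082],
    [-0.025,-0.01,0.6,0.082],
    [-0.025,-0.01,0.6,0.082],
    [-0.025,-0.01,0.5,0.082],
    [-0.025,-0.01,0.4,0.082],
    [-0.025,-0.01,0,0.082],
    [0,0,0,0],
  ],
)

```text
time_s: 27.1
tcp_pos: [0.5817, -0.3487, 0.0987]
orientation: [-3.141, -0.001, 1.514]
force: [-0.2, 0.3, 0.5]
gripper_width: 0.04
finger_force: 0.0
```

Call:
arm_command(
  increments=[
    [0,0,0,0],
    [0,0,0,0],
  ],
)

```text
time_s: 27.27
tcp_pos: [0.5834, -0.3497, 0.1009]
orientation: [3.139, 0.001, 1.514]
force: [-0.2, -0.5, 0.5]
gripper_width: 0.0401
finger_force: 0.0
```

```bash
python3 st.py; python3 look.py w8 .5834,-.3428; python3 -c "
from h import *
plan(.5831,-.3478,.065,1.5157,n=3)"
```

```text
27.4167 mean [ 0.5831 -0.3497  0.1006] spread [0.0006 0.0001 0.0007] yaw 1.5139483151457829 F [-0.3277 -0.1305  0.2642] line err x 0.008169669706656446 rp [3.1395 0.0008] w 0.039930465139591274
27.4667 [ 0.5825 -0.3496  0.0999] [3.14   0.0006 1.5137] q [ 0.3841  0.6518  0.1689  1.5832 -0.1291  0.9159  0.5404] F [ 0.0958  0.3291 -0.2673]
top 314 [ 0.5834 -0.3417  0.0743]
refined 314 [ 0.5834 -0.3417  0.0743] max 0.07715402710379216
head 469 ((0.5834824442863464, -0.34287580847740173), (0.02421819418668747, 0.022983867675065994), 86.46966552734375)
[0.015, 0.005, 0.288, -0.009], [0.015, 0.005, 0.288, -0.009], [0.015, 0.005, 0.288, -0.009], 3
```

Call:
arm_command(
  increments=[
    [0.065,0,0.2,0],
    [0,0,0.35,0],
    [0,0,0.32,0],
    [0,0,0,0],
    [0,0,0,0],
    [0,0,0,0],
    [0,0,0,0],
  ],
)

```text
time_s: 28.1
tcp_pos: [0.5823, -0.3471, 0.0642]
orientation: [3.141, 0.0, 1.513]
force: [0.0, -0.4, -0.1]
gripper_width: 0.0399
finger_force: 0.0
```

Call:
arm_command(
  increments=[
    [0,0,0,0],
    [0,0,0,0],
    [0,0,0,0],
    [0,0,0,0],
    [0,0,0,0],
    [0,0,0,0],
  ],
  hand=-1,
)

```text
time_s: 28.6
tcp_pos: [0.5824, -0.3468, 0.0642]
orientation: [3.141, 0.0, 1.514]
force: [-0.6, 0.5, 1.5]
gripper_width: 0.0108
finger_force: 30.0
```

```bash
python3 st.py
```

```text
28.75 mean [ 0.5824 -0.3468  0.0642] spread [0. 0. 0.] yaw 1.513588905719872 F [0.5606 0.4583 0.8112] line err x 0.007497763390747925 rp [3.1408 0.0002] w 0.010658204152715916
```

Call:
arm_command(
  increments=[
    [0,0,-0.2,0],
    [0,0,-0.5,0],
    [0,0,-0.8,0],
    [0,0,-0.8,0],
    [0,0,-0.5,0],
    [0,0,-0.2,0],
    [0,0,0,0],
    [0,0,0,0],
  ],
)

```text
time_s: 29.47
tcp_pos: [0.5815, -0.3464, 0.1833]
orientation: [-3.141, -0.001, 1.514]
force: [-0.2, 0.2, -2.2]
gripper_width: 0.0106
finger_force: 30.0
```

Call:
arm_command(
  increments=[
    [0,0,0,0],
    [0,0,0,0],
  ],
)

```text
time_s: 29.63
tcp_pos: [0.5808, -0.3459, 0.1815]
orientation: [-3.138, -0.002, 1.514]
force: [-0.3, -0.5, -1.1]
gripper_width: 0.0108
finger_force: 30.0
```

```bash
cat > held.py <<'E'
from h import *
np.set_printoptions(precision=4,suppress=True,linewidth=200)
s=sensors.get_state(); im,d=vision.get_image('wrist'); cv2.imwrite('pics/held.png',im)
v,u=np.mgrid[:384,:512]; P=at_depth('wrist',np.c_[u.ravel(),v.ravel()],d.ravel(),s)
Rt=Ro.from_euler('xyz',s['orientation']).as_matrix(); T=(P-s['tcp_pos'])@Rt
m=(abs(T[:,0])<.03)&(abs(T[:,1])<.02)&(T[:,2]>.003)&(T[:,2]<.075)&(d.ravel()>0); q=T[m]
for a in np.arange(.005,.075,.01):
    k=q[(q[:,2]>a)&(q[:,2]<=a+.01)]
    if len(k): print(round(a,3),len(k),'x',k[:,0].min(),k[:,0].max(),'y',k[:,1].min(),k[:,1].max(),(k[:,1].min()+k[:,1].max())/2)
h=q[(q[:,2]>.054)&(q[:,2]<.063)][:,:2]; print('head',cv2.minAreaRect(h.astype(np.float32)),'zmax',q[:,2].max())
E
python3 held.py; python3 st.py; python3 -c "
from h import *
plan(.5764-.0017,-.262,.16,1.5594)"
```

```text
0.005 102 x 0.005880993191925203 0.010175940275914465 y -0.0061143685133405 0.005010398199650161 -0.0005519851568451693
0.015 94 x 0.0051484936136508685 0.010154606395402227 y -0.006436470154622117 0.005318489642725794 -0.0005589902559481616
0.025 66 x 0.003966107652156507 0.009988337349520798 y -0.005959138362041648 0.005643886663347416 -0.00015762584934711586
0.035 68 x 0.003993964220615533 0.010085863187688414 y -0.006204849321535553 0.0052037942219499795 -0.0005005275497927866
0.045 230 x -0.007107901142047024 0.01590416716883524 y -0.01111231546791778 0.011701721762646814 0.00029470314736451675
0.055 503 x -0.007434743688468062 0.016128740897811803 y -0.01203764158447581 0.011780481965262208 -0.00012857980960680106
head ((0.004344261717051268, -0.00013285689055919647), (0.02360292710363865, 0.023778168484568596), 0.1240987703204155) zmax 0.06223509820348174
29.8333 mean [ 0.5813 -0.3463  0.1823] spread [0.0006 0.0004 0.001 ] yaw 1.5134918321199393 F [ 0.2026 -0.024  -1.1004] line err x 0.006311752383041602 rp [-3.1398 -0.0007] w 0.01078932513364412
[0.7, -0.099, 0.193, -0.191], [0.702, -0.088, 0.193, -0.191], [0.703, -0.077, 0.193, -0.191], 3
```

```bash
python3 -c "
from h import *
plan(.5756,-.260,.10,1.5594,n=6)"
```

```text
[0.359, -0.046, 0.346, -0.096], [0.359, -0.043, 0.346, -0.096], [0.359, -0.041, 0.346, -0.096], [0.36, -0.038, 0.346, -0.096], [0.36, -0.035, 0.346, -0.096], [0.36, -0.032, 0.346, -0.096], 6
```

Call:
arm_command(
  increments=[
    [0.25,-0.05,0.2,-0.1],
    [0.4,-0.04,0.4,-0.1],
    [0.45,-0.04,0.45,-0.1],
    [0.45,-0.04,0.45,-0.1],
    [0.4,-0.03,0.4,-0.1],
    [0.2,-0.03,0.2,-0.08],
    [0,0,0,0],
    [0,0,0,0],
  ],
)

```text
time_s: 30.55
tcp_pos: [0.5761, -0.2602, 0.0999]
orientation: [-3.141, 0.0, 1.561]
force: [0.6, -0.8, -1.1]
gripper_width: 0.0105
finger_force: 30.0
```

Call:
arm_command(
  increments=[
    [0,0,0,0],
    [0,0,0,0],
    [0,0,0,0],
    [0,0,0,0],
  ],
)

```text
time_s: 30.88
tcp_pos: [0.5764, -0.2617, 0.1008]
orientation: [3.14, 0.001, 1.559]
force: [-0.5, 1.0, -1.4]
gripper_width: 0.0106
finger_force: 30.0
```

```bash
sed -i 's/.5789/.5785/' st.py; python3 st.py;  python3 -c "
from h import *
plan(.5756,-.260,.0864,1.5594,n=2)"
```

```text
31.0333 mean [ 0.5763 -0.2613  0.1005] spread [0.0002 0.0008 0.0005] yaw 1.5589743576882906 F [ 0.0501  0.2874 -1.2527] line err x 0.0007906787148589389 rp [3.1412 0.0002] w 0.010481310321117173
[0.009, -0.007, 0.172, 0.001], [0.009, -0.007, 0.172, 0.001], 2
```

Call:
arm_command(
  increments=[
    [0,-0.01,0.17,0],
    [0,-0.005,0.17,0],
    [0,0,0,0],
    [0,0,0,0],
    [0,0,0,0],
    [0,0,0,0],
    [0,0,0,0],
  ],
)

```text
time_s: 31.67
tcp_pos: [0.5757, -0.2605, 0.0866]
orientation: [3.141, 0.0, 1.56]
force: [-1.0, -1.0, -1.9]
gripper_width: 0.0109
finger_force: 30.0
```

```bash
python3 st.py; python3 held.py | tail -1
```

```text
31.8167 mean [ 0.5757 -0.2605  0.0866] spread [0.0001 0.     0.    ] yaw 1.5599389951039084 F [-0.4207  0.0147 -1.4104] line err x 0.00018359142588075805 rp [3.1413 0.0001] w 0.010652413312670597
head ((0.004241339862346649, -0.00013587065041065216), (0.023778613656759262, 0.023785587400197983), 89.94889068603516) zmax 0.06254015847662917
```

Call:
arm_command(
  increments=[
    [0.1,0,0,0],
    [0.25,0,0,0],
    [0.3,0,0,0],
    [0.25,0,0,0],
    [0.1,0,0,0],
    [0,0,0,0],
    [0,0,0,0],
    [0,0,0,0],
  ],
)

```text
time_s: 32.58
tcp_pos: [0.576, -0.221, 0.0865]
orientation: [3.141, 0.001, 1.56]
force: [-0.9, -0.6, -0.8]
gripper_width: 0.0103
finger_force: 30.0
```

```bash
python3 st.py
```

```text
32.7333 mean [ 0.5759 -0.2212  0.0865] spread [0.0002 0.0004 0.0001] yaw 1.559144898495434 F [-0.3188  0.0372 -1.3396] line err x -0.00011039073104934793 rp [-3.1415  0.0004] w 0.010380348364146391
```

Entering freely. Sliding on to just short of the ear at TCP y ≈ -0.131.

Call:
arm_command(
  increments=[
    [0.15,0,0,0],
    [0.3,0,0,0],
    [0.4,0,0,0],
    [0.45,0,0,0],
    [0.4,0,0,0],
    [0.3,0,0,0],
    [0.2,0,0,0],
    [0.05,0,0,0],
  ],
)

```text
time_s: 33.45
tcp_pos: [0.5772, -0.1277, 0.0864]
orientation: [-3.142, -0.001, 1.563]
force: [0.1, 0.6, -1.5]
gripper_width: 0.0103
finger_force: 30.0
```

Call:
arm_command(
  increments=[
    [0,0,0,0],
    [0,0,0,0],
    [0,0,0,0],
  ],
)

```text
time_s: 33.7
tcp_pos: [0.5768, -0.1319, 0.0864]
orientation: [3.142, 0.001, 1.558]
force: [0.5, -0.6, -1.2]
gripper_width: 0.0104
finger_force: 30.0
```

```bash
python3 st.py
```

```text
33.85 mean [ 0.5768 -0.1318  0.0864] spread [0.     0.0004 0.0001] yaw 1.5582534832913586 F [ 0.2449 -0.2952 -1.085 ] line err x -0.000177992140839911 rp [-3.1416  0.0004] w 0.010585566088823682
```

Call:
arm_command(
  increments=[
    [0.1,0,0,0],
    [0.12,0,0,0],
    [0.12,0,0,0],
    [0.1,0,0,0],
    [0.06,0,0,0],
    [0,0,0,0],
    [0,0,0,0],
    [0,0,0,0],
  ],
)

```text
time_s: 34.57
tcp_pos: [0.5771, -0.1107, 0.0864]
orientation: [-3.142, 0.0, 1.56]
force: [0.4, -0.2, -1.9]
gripper_width: 0.0105
finger_force: 30.0
```

```bash
python3 st.py
```

```text
34.7167 mean [ 0.5771 -0.1108  0.0864] spread [0.     0.0002 0.    ] yaw 1.5595840575633138 F [ 0.2355 -0.1752 -1.3364] line err x -0.00010757568598152023 rp [3.1416 0.0002] w 0.010559807559492365
```

Call:
arm_command(
  increments=[
    [0.02,0,0,0],
    [0.02,0,0,0],
    [0,0,0,0],
    [0,0,0,0],
    [0,0,0,0],
  ],
)

```text
time_s: 35.18
tcp_pos: [0.5772, -0.1088, 0.0864]
orientation: [-3.142, -0.0, 1.56]
force: [-0.5, -0.4, -1.3]
gripper_width: 0.0107
finger_force: 30.0
```

```bash
python3 st.py
```

```text
35.3333 mean [ 0.5772 -0.1089  0.0864] spread [0.     0.0001 0.    ] yaw 1.5599090990861553 F [-0.1153 -0.1499 -1.3089] line err x -9.976202749872876e-05 rp [-3.1415 -0.    ] w 0.010938525293987039
```

Call:
arm_command(
  increments=[
    [0.012,0,0,0],
    [0,0,0,0],
    [0,0,0,0],
  ],
)

```text
time_s: 35.63
tcp_pos: [0.5772, -0.1083, 0.0864]
orientation: [-3.142, -0.0, 1.56]
force: [-0.0, -0.5, -2.0]
gripper_width: 0.0109
finger_force: 30.0
```

```bash
python3 st.py
```

```text
35.7833 mean [ 0.5772 -0.1084  0.0864] spread [0.0001 0.0001 0.    ] yaw 1.559958215527624 F [ 0.007  -0.3905 -1.5678] line err x -8.406014082251723e-05 rp [ 3.1416 -0.    ] w 0.010651404665380207
```

Call:
arm_command(
  increments=[
    [0.012,0,0,0],
    [0,0,0,0],
    [0,0,0,0],
  ],
)

```text
time_s: 36.08
tcp_pos: [0.5772, -0.1078, 0.0864]
orientation: [-3.142, -0.0, 1.56]
force: [0.3, 0.1, -1.0]
gripper_width: 0.0107
finger_force: 30.0
```

```bash
python3 st.py
```

```text
36.2333 mean [ 0.5772 -0.1079  0.0864] spread [0.     0.0001 0.    ] yaw 1.559940786239557 F [-0.3125 -0.091  -0.9749] line err x -9.40800903721506e-05 rp [-3.1415 -0.    ] w 0.010630929796268538
```

Call:
arm_command(
  increments=[
    [0.01,0,0,0],
    [0,0,0,0],
    [0,0,0,0],
  ],
)

```text
time_s: 36.53
tcp_pos: [0.5772, -0.1075, 0.0864]
orientation: [-3.142, -0.0, 1.56]
force: [0.3, -0.5, -1.2]
gripper_width: 0.0105
finger_force: 30.0
```

```bash
python3 st.py
```

```text
36.6833 mean [ 0.5772 -0.1075  0.0864] spread [0.     0.0001 0.    ] yaw 1.5599251510599434 F [ 0.0527  0.034  -0.9845] line err x -8.322912535563276e-05 rp [-3.1416 -0.    ] w 0.010693110400469316
```

Call:
arm_command(
  increments=[
    [0.01,0,0,0],
    [0,0,0,0],
    [0,0,0,0],
  ],
)

```text
time_s: 36.98
tcp_pos: [0.5772, -0.1071, 0.0864]
orientation: [-3.142, 0.0, 1.56]
force: [-0.7, 0.2, -1.0]
gripper_width: 0.0105
finger_force: 30.0
```

```bash
python3 st.py
```

```text
37.1333 mean [ 0.5772 -0.1071  0.0864] spread [0.0001 0.0001 0.    ] yaw 1.5598895068454681 F [-0.483   0.0254 -0.9792] line err x -9.962237473870594e-05 rp [3.1416 0.    ] w 0.010596475831220422
```

Call:
arm_command(
  increments=[
    [0.01,0,0,0],
    [0,0,0,0],
    [0,0,0,0],
  ],
)

```text
time_s: 37.43
tcp_pos: [0.5772, -0.1069, 0.0864]
orientation: [3.142, 0.0, 1.56]
force: [1.1, -1.3, -1.1]
gripper_width: 0.0103
finger_force: 30.0
```

```bash
python3 st.py
```

```text
37.5833 mean [ 0.5772 -0.1069  0.0864] spread [0.     0.0001 0.    ] yaw 1.5597987104103836 F [ 0.0055 -1.3345 -1.1092] line err x -7.876290093744576e-05 rp [3.1415 0.0001] w 0.010673453328608083
```

Call:
arm_command(
  increments=[
    [0.01,0,0,0],
    [0,0,0,0],
    [0,0,0,0],
  ],
)

```text
time_s: 37.88
tcp_pos: [0.5772, -0.1065, 0.0864]
orientation: [-3.142, 0.0, 1.56]
force: [1.0, -1.1, -0.6]
gripper_width: 0.0108
finger_force: 30.0
```

```bash
python3 st.py
```

```text
38.0333 mean [ 0.5772 -0.1065  0.0864] spread [0.     0.0001 0.    ] yaw 1.5597889541331997 F [ 0.2251 -1.1021 -0.2034] line err x -9.239124964022238e-05 rp [-3.1416  0.0001] w 0.010941461613684587
```

Call:
arm_command(
  increments=[
    [0,0,0.018,0],
    [0,0,0,0],
    [0,0,0,0],
    [0,0,0,0],
  ],
)

```text
time_s: 38.42
tcp_pos: [0.5773, -0.1063, 0.0857]
orientation: [3.141, 0.0, 1.56]
force: [-0.0, -0.8, -1.1]
gripper_width: 0.0104
finger_force: 30.0
```

```bash
python3 st.py
```

```text
38.5667 mean [ 0.5773 -0.1063  0.0857] spread [0. 0. 0.] yaw 1.5598911137760896 F [ 0.0493 -0.9581 -1.2548] line err x 3.0805574660619506e-05 rp [3.1413 0.    ] w 0.010441433264809922
```

Call:
arm_command(
  increments=[
    [0,0,0,0],
    [0,0,0,0],
    [0,0,0,0],
    [0,0,0,0],
    [0,0,0,0],
  ],
  hand=-0.4,
)

```text
time_s: 39.03
tcp_pos: [0.5772, -0.106, 0.0857]
orientation: [-3.142, -0.0, 1.56]
force: [-0.2, -0.0, 0.4]
gripper_width: 0.0274
finger_force: 0.0
```

```bash
python3 st.py
```

```text
39.1833 mean [ 0.5772 -0.1061  0.0857] spread [0.     0.0002 0.    ] yaw 1.5600644579319334 F [-0.0055 -0.0442  0.1751] line err x -8.680087252577184e-05 rp [-3.1416 -0.0001] w 0.027619240956575742
```

Call:
arm_command(
  increments=[
    [0,0,-0.1,0],
    [0,0,-0.2,0],
    [0,0,-0.4,0],
    [0,0,-0.8,0],
    [0,0,-1,0],
    [0,0,-1,0],
    [0,0,-1,0],
    [0,0,-1,0],
  ],
)

```text
time_s: 39.9
tcp_pos: [0.5768, -0.1064, 0.3087]
orientation: [3.141, 0.0, 1.56]
force: [0.1, -0.3, -0.2]
gripper_width: 0.0274
finger_force: 0.0
```

Call:
arm_command(
  increments=[
    [-0.4,0,-0.6,0],
    [-0.6,0,0,0],
    [-0.6,0,0,0],
    [-0.4,0,0,0],
    [0,0,0,0],
    [0,0,0,0],
    [0,0,0,0],
    [0,0,0,0],
  ],
)

```text
time_s: 40.57
tcp_pos: [0.5766, -0.1845, 0.3298]
orientation: [3.142, -0.001, 1.562]
force: [-0.1, 0.7, -0.4]
gripper_width: 0.0278
finger_force: 0.0
```

```bash
python3 chk.py c4 wrist .5767 -.104
python3 - <<'E'
from h import *
np.set_printoptions(precision=4,suppress=True)
f=np.load('c4.npz'); s=dict(tcp_pos=f['p'],orientation=f['o']); P=at_depth('wrist',np.c_[np.mgrid[:384,:512][1].ravel(),np.mgrid[:384,:512][0].ravel()],f['d'].ravel(),s)
hs=cv2.cvtColor(f['im'],cv2.COLOR_BGR2HSV).reshape(-1,3)
b=(hs[:,0]>100)&(hs[:,0]<125)&(hs[:,1]>120)&(P[:,2]>.055)&(P[:,2]<.066)
for x0 in (.5575,.596): 
    m=b&(abs(P[:,0]-x0)<.004); print('ear',m.sum(),P[m][:,1].min(),P[m][:,1].max())
m=b&(abs(P[:,0]-.5767)<.003); print('closed',P[m][:,1].min() if m.any() else '')
E
```

```text
[ 0.5766 -0.1845  0.3298]
0.058 0  
0.07 0  
0.08 0  
0.09 72 [ 0.5774 -0.1047  0.0959] (array([ 0.5717, -0.1102,  0.0906]), array([ 0.5833, -0.099 ,  0.0982]))
blue 0.055 920 (array([ 0.5499, -0.1235,  0.055 ]), array([ 0.6069, -0.0834,  0.066 ]))
blue 0.068 30 (array([ 0.547 , -0.0839,  0.0799]), array([ 0.6031, -0.0834,  0.082 ]))
ear 170 -0.1231644523868749 -0.08343351505317814
ear 181 -0.12347307889376018 -0.08383420646415238
closed -0.09642560265342004
```

The right bolt is upright and the vice hasn't moved, but the shank reads about 1 mm short of home. As I did on the left, I'll regrip and seat it at first contact.

```bash
python3 -c "
from h import *
plan(.5772,-.1092,.33,1.5594,n=4)"
```

```text
[0.471, -0.0, -0.002, 0.009], [0.471, -0.001, -0.002, 0.009], [0.471, -0.001, -0.002, 0.009], [0.471, -0.001, -0.002, 0.009], 4
```

Call:
arm_command(
  increments=[
    [0.35,0,0,0],
    [0.6,0,0,0],
    [0.6,0,0,0],
    [0.33,0,0,0.03],
    [0,0,0.3,0],
    [0,0,0.6,0],
    [0,0,0.8,0],
    [0,0,0.9,0],
  ],
)

```text
time_s: 41.28
tcp_pos: [0.5781, -0.1114, 0.2256]
orientation: [3.138, 0.001, 1.558]
force: [1.0, 0.1, -0.5]
gripper_width: 0.0278
finger_force: 0.0
```

Call:
arm_command(
  increments=[
    [0,0,0.9,0],
    [0,0,0.8,0],
    [0,0,0.6,0],
    [0,0,0.4,0],
    [0,0,0.2,0],
    [0,0,0,0],
    [0,0,0,0],
    [0,0,0,0],
  ],
)

```text
time_s: 41.95
tcp_pos: [0.5782, -0.1114, 0.1109]
orientation: [3.139, 0.0, 1.557]
force: [0.6, -0.4, -0.1]
gripper_width: 0.0279
finger_force: 0.0
```

```bash
python3 st.py
```

```text
42.1 mean [ 0.5783 -0.1114  0.1111] spread [0.0002 0.0001 0.0003] yaw 1.5574984755941386 F [ 0.3275 -0.2645  0.2619] line err x 0.001043996354863519 rp [3.139  0.0002] w 0.027952997367288106
```

Call:
arm_command(
  increments=[
    [0.045,-0.02,0.2,-0.02],
    [0,0,0.3,0],
    [0,0,0.12,0],
    [0,0,0,0],
    [0,0,0,0],
    [0,0,0,0],
    [0,0,0,0],
  ],
)

```text
time_s: 42.73
tcp_pos: [0.5764, -0.109, 0.0846]
orientation: [-3.142, -0.0, 1.559]
force: [-0.3, 0.8, 3.4]
gripper_width: 0.0277
finger_force: 0.0
```

```bash
python3 st.py
```

```text
42.8833 mean [ 0.5764 -0.109   0.0846] spread [0.     0.     0.0001] yaw 1.5594804400768119 F [-0.4179  1.2746  3.3751] line err x -0.0008142810208180418 rp [-3.1415 -0.0003] w 0.02743830736359893
```

Call:
arm_command(
  increments=[
    [0,0,-0.035,0],
    [0,0.02,0,0],
    [0,0,0,0],
    [0,0,0,0],
    [0,0,0,0],
  ],
)

```text
time_s: 43.35
tcp_pos: [0.5769, -0.1094, 0.086]
orientation: [-3.141, 0.0, 1.559]
force: [-0.5, 0.0, -0.7]
gripper_width: 0.0277
finger_force: 0.0
```

```bash
python3 st.py; python3 sh.py -.0985; python3 -c "
from h import *
f=np.load('c3.npz');s=dict(tcp_pos=f['p'],orientation=f['o']);P=at_depth('wrist',np.c_[np.mgrid[:384,:512][1].ravel(),np.mgrid[:384,:512][0].ravel()],f['d'].ravel(),s)
b=(abs(P[:,2]-.061)<.003)&(abs(P[:,0]-.5575)<.006)&(P[:,1]<-.08); print(b.sum(),P[b].min(0) if b.any() else '',P[b].max(0) if b.any() else '')"
```

```text
43.5 mean [ 0.577  -0.1094  0.0861] spread [0.0002 0.0001 0.0002] yaw 1.5589094700935728 F [-0.0702 -0.2387 -0.2135] line err x -0.00029095237067877644 rp [-3.1413  0.    ] w 0.027440253847268316
0.03 0 
0.04 0 
0.05 0 
0.06 0 
0.07 0 
0.08 0 
0.09 0 
0.1 0 
9 [ 0.56014408 -0.12519824  0.06024375] [ 0.56160489 -0.12329493  0.06201476]
```

Call:
arm_command(
  increments=[
    [0,0.005,0,0],
    [0,0,0,0],
    [0,0,0,0],
    [0,0,0,0],
    [0,0,0,0],
    [0,0,0,0],
  ],
  hand=-1,
)

```text
time_s: 44.1
tcp_pos: [0.5775, -0.1093, 0.0863]
orientation: [3.141, -0.0, 1.559]
force: [-0.1, 0.4, -0.3]
gripper_width: 0.0107
finger_force: 30.0
```

Call:
arm_command(
  increments=[
    [0.01,0,-0.015,0],
    [0.015,0,0,0],
    [0,0,0,0],
    [0,0,0,0],
    [0,0,0,0],
  ],
)

```text
time_s: 44.52
tcp_pos: [0.5772, -0.1083, 0.0867]
orientation: [-3.141, -0.0, 1.559]
force: [-0.4, 0.1, -1.6]
gripper_width: 0.0104
finger_force: 30.0
```

```bash
python3 st.py
```

```text
44.6667 mean [ 0.5773 -0.1083  0.0868] spread [0.0001 0.0001 0.0001] yaw 1.5591132979757862 F [-0.2652 -0.1894 -1.2334] line err x 1.8828265219372753e-05 rp [-3.1415 -0.    ] w 0.010673965606570537
```

Call:
arm_command(
  increments=[
    [0.012,0,0,0],
    [0,0,0,0],
    [0,0,0,0],
  ],
)

```text
time_s: 44.97
tcp_pos: [0.5774, -0.1079, 0.0869]
orientation: [-3.142, 0.0, 1.559]
force: [-0.3, -1.0, -0.8]
gripper_width: 0.0106
finger_force: 30.0
```

```bash
python3 st.py
```

```text
45.1167 mean [ 0.5774 -0.1079  0.0869] spread [0. 0. 0.] yaw 1.5590668460768584 F [-0.0542 -0.4523 -0.9091] line err x 0.00011001760535067628 rp [-3.1416  0.    ] w 0.010298517037051485
```

Call:
arm_command(
  increments=[
    [0.008,0,0,0],
    [0,0,0,0],
    [0,0,0,0],
  ],
)

```text
time_s: 45.42
tcp_pos: [0.5774, -0.1076, 0.0869]
orientation: [-3.142, 0.0, 1.559]
force: [-0.7, -0.5, -0.5]
gripper_width: 0.0109
finger_force: 30.0
```

```bash
python3 st.py
```

```text
45.5667 mean [ 0.5774 -0.1076  0.0869] spread [0. 0. 0.] yaw 1.559037843331922 F [-0.0055 -0.6375 -0.6287] line err x 0.00011797133156166151 rp [3.1416 0.0001] w 0.010711460856798579
```

Call:
arm_command(
  increments=[
    [0,0,0.015,0],
    [0,0,0.005,0],
    [0,0,0,0],
    [0,0,0,0],
  ],
)

```text
time_s: 45.95
tcp_pos: [0.5778, -0.1076, 0.0863]
orientation: [3.141, 0.0, 1.559]
force: [0.0, -1.7, 1.2]
gripper_width: 0.0105
finger_force: 30.0
```

```bash
python3 st.py
```

```text
46.1 mean [ 0.5777 -0.1076  0.0863] spread [0. 0. 0.] yaw 1.5590569752704608 F [ 0.0682 -1.2692  1.1056] line err x 0.0004745583533336539 rp [3.1408 0.0001] w 0.010569887913337598
```

On the floor and against the closed end. I release, raise and check both ears.

Call:
arm_command(
  increments=[
    [0,0,0,0],
    [0,0,0,0],
    [0,0,0,0],
    [0,0,0,0],
    [0,0,0,0],
  ],
  hand=-0.4,
)

```text
time_s: 46.57
tcp_pos: [0.5772, -0.1073, 0.0859]
orientation: [-3.141, -0.0, 1.559]
force: [0.1, -0.5, -0.7]
gripper_width: 0.0273
finger_force: 0.0
```

Call:
arm_command(
  increments=[
    [0,0,-0.1,0],
    [0,0,-0.2,0],
    [0,0,-0.4,0],
    [0,0,-0.8,0],
    [0,0,-1,0],
    [0,0,-1,0],
    [0,0,-1,0],
    [0,0,-1,0],
  ],
)

```text
time_s: 47.23
tcp_pos: [0.577, -0.1075, 0.3091]
orientation: [3.141, 0.0, 1.559]
force: [1.3, 0.8, -0.6]
gripper_width: 0.0275
finger_force: 0.0
```

Call:
arm_command(
  increments=[
    [-0.4,0,-0.6,0],
    [-0.6,0,0,0],
    [-0.6,0,0,0],
    [-0.4,0,0,0],
    [0,0,0,0],
    [0,0,0,0],
    [0,0,0,0],
    [0,0,0,0],
  ],
)

```text
time_s: 47.9
tcp_pos: [0.5767, -0.1857, 0.3302]
orientation: [3.142, -0.001, 1.561]
force: [1.0, 0.2, 0.7]
gripper_width: 0.0275
finger_force: 0.0
```

```bash
python3 chk.py c5 wrist .5767 -.104
python3 - <<'E'
from h import *
im,d=vision.get_image('scene'); cv2.imwrite('pics/sc2.png',im)
im2=vision.get_image('top')[0]; o=cv2.imread('pics/top0.png'); cv2.imwrite('pics/top2.png',im2)
w=np.load('c5.npz')['im'][60:200,180:340]
a=cv2.resize(im[100:330,100:400],(400,300)); b=cv2.resize(w,(343,300)); cv2.imwrite('pics/fin.png',np.hstack([a,b]))
E
```

```text
[ 0.5767 -0.1857  0.3302]
0.058 1 [ 0.5813 -0.0976  0.06  ] (array([ 0.5813, -0.0976,  0.06  ]), array([ 0.5813, -0.0976,  0.06  ]))
0.07 0  
0.08 0  
0.09 68 [ 0.5771 -0.1041  0.0961] (array([ 0.5719, -0.1089,  0.0948]), array([ 0.5822, -0.0991,  0.0983]))
blue 0.055 902 (array([ 0.5501, -0.1233,  0.0581]), array([ 0.6037, -0.0835,  0.066 ]))
blue 0.068 19 (array([ 0.5486, -0.0841,  0.068 ]), array([ 0.607 , -0.0833,  0.0819]))
```

View pics/fin.png

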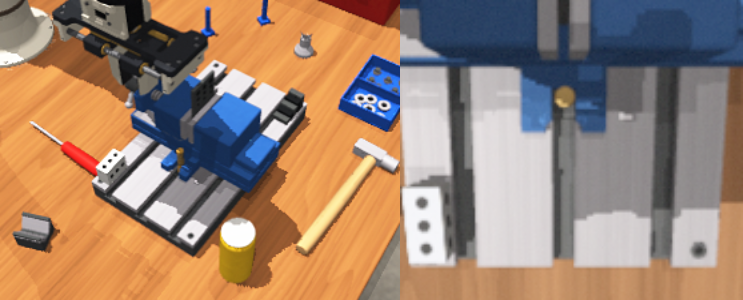

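The right bolt stands upright at the closed end of the ear slot, at (565,97) in the composite picture. It measures y = -0.1040, against home at -0.1038. The vice, the block and the other bystanders in view are where they were. I hand in.

```bash
python3 -c "
from plant import ticket
print(ticket.sign_off())"
```

```text
the job is handed in; nothing more can be done
None
```

Both T-bolts stand upright at the closed ends of the vice's ear slots, within about 0.5 mm of home by camera. The vice measured unmoved, and the job was handed in at about 48 s; the gripper body touched the top of the vice once, at about 3 N.

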